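Open the argon valve to its set pointer and hold the loupe over the nebuliser nozzle

ROBOT

A 7-joint arm with a two-finger parallel gripper is mounted at the origin on the work surface. World frame = base frame: x ahead of the robot, y to its left, z up, the work surface at z = 0. Lengths are in m, angles in rad, forces in N, time in s.
With the tool pointing down it reaches from about 0.375 to 0.925 m from the base axis. Payload 3.1 kg.
Tool frame: the origin (TCP) lies midway between the tips of the shut fingers; the grasp point (between the pads) lies 19 mm behind it; z points along the fingers, y is the direction in which the jaws open and shut (so a half turn about z gives the same grasp; the last joint's range is limited). The gripper opens to 85 mm and grips with 20 to 120 N. Pads are 22 mm wide; open, the fingers measure 114 mm over their backs; the gripper's body (76 mm by 85 mm) begins 54 mm behind the grasp point. The pads swing forward as they close: fully open they stand 13 mm farther back than shut.
Start: joints at [1.058, 0.383, 0.044, 1.598, -0.018, 1.161, -0.05], TCP at [0.262, -0.595, 0.195] pointing down, gripper open.
Joint ranges: [-2.61, 2.61], [-0.41, 2.15], [-1.48, 1.57], [0, 2.5], [-1.57, 4.71], [0.05, 1.97], [-2.85, 2.85]. Speed limits (rad/s): [2.79, 2.79, 3.14, 3.14, 3.14, 3.14, 3.14].

INTERFACE

Orientations are given as a rotation vector (axis times angle).
In Python, from workcell import r, grab_frame, ticket, masks_of, place_of gives the robot as it stands.
- The arm moves only by the tool carry_out, never from a script. Its argument "increments" is a list of rows, each a list of 7 numbers: the shift along the tool's x, y, z in mm, then the turn, a rotation vector about the tool's x, y, z in degrees, then the opening in per cent of the stroke, from 0 (shut) to 100 (fully open). In form: [[x, y, z, ax, ay, az, jaw], ...]. A call has 1 to 12 rows; each row shifts and turns the commanded pose from where the row before left it, along the tool's axes as they then stand; what a row does not reach is not made up. A row lasts 1/8 s, in which the tool goes at most 62.5 mm and 10.7 degrees, less where a joint would pass 70% of its speed; a pose out of reach is approached as far as the arm can. A call is refused whole if a number of a shift passes 62.5 or a number of a turn 10.7, either way. A call with a gripper value outside its range is refused whole. The fingers move at their own pace and stop on an object; "grip_force" is the grip in N (left out, the last holds). Time passes only in rows, so rows that do not move let the fingers close. It gives the time, the measured TCP pose, the force and the opening at its end, in the units of the state.
- r.observe(): the state, without advancing time (a new reading comes with each control period).
- grab_frame(name): name is "side" or "top"; returns a dict with "image" (480x640x3 uint8, red, green, blue), "intrinsics" (3x3 intrinsics, pixels), "distortion" ([k1, k2, p1, p2, k3] as OpenCV has them; the pictures are not rectified), "R" (3x3) and "t" (3): a world point X has camera coordinates R X + t. Camera axes: x right, y down, z forward; pixel columns grow to the right and rows downward; lengths in m; the calibration is good to about 2 mm. A picture is of the moment at which its call begins. There is no depth.
- ticket.job_done(): hands the job in, once; it reports no verdict.
Trained networks look in the newest picture that a camera, given by its name, has taken for a name from the list of things; names that differ only in an ending like _2 or _b are one class to them, and where a whole thing is asked for, a point or a joint stands for the part that bears it (a point fixed in the world has none). Each returns a list of dicts, best first, with "conf" (0 to 1); they miss things now and then, are a little off and sometimes report something else, mostly with a low value. They report only what shows in the picture. A call takes as long as a camera call. They do not tell look-alikes from the thing itself.
- masks_of(target, camera): "region" (480x640 bool, what is visible of it) and "centre" ([column, row] in pixels, amid what is visible of it).
- place_of(target, camera): "centre" ([column, row] in pixels: a listed point, or the origin of a listed thing).
The state is a dict: "time": time; "q": joint angles; "qvel": joint speeds; "effort": joint torques, N m; "ee_pos": TCP position; "ee_rot": TCP orientation; "wrist_force": force on the tool from outside, world axes, zero at the start; "ft_torque": the same for the moment, N m; "gripper_width": finger opening in m.
Only numpy, scipy, OpenCV 4.12 (cv2) and the standard library are available. Lean on these libraries where they do the work, as an engineer would, in place of code of your own. Each camera call takes 0.05 s, during which the arm holds its last target.

TASK

Check the nebuliser's nozzle: first open the argon valve by turning its lever until it stands right over the set pointer below it, leaving the loupe on its rest till then. Then take the loupe by its handle and hold its lens level and still, centred over the nozzle, at the focal height marked by the finger of the collar on the gauge post. Do not touch the inspection stage or shift the collar, the pointer or the other things, and finish while holding the loupe there.

Things in the scene. Friction and masses are not known exactly. Their poses are not given: they have to be found in the camera images.
- valve: Fixed argon valve: brass block on a 100 x 100 mm steel foot, 100 mm round aluminium dial (top 34 mm above the bench), short pipe along its y. Origin: centre of the foot's underside, under the lever's axis, which is vertical. z up.
- valve_axis (a point): On the valve lever's vertical axis, 66 mm above the bench, mid-height of the lever bar.
- valve_lever (a joint): Angle of the valve lever, rad: 0 closed, lever pointing along the valve's -x; grows counterclockwise seen from above to the stop at 1.57 (along the valve's -y). Friction 0.12 N m; it stays where left.
- lever_grip (a point): On the steel lever bar, 65 mm from its axis, in mid-section. Bar 12 mm wide, 14 mm high, from 59 to 73 mm above the bench, reaching 85 mm from the axis. This frame turns with the lever: its -x points outward along the bar, z up. Free below the bar down to the pointer.
- set_pointer (a joint): Angle of the set pointer, rad, about the same axis and with the same zero and sense as the lever: the lever's wanted angle. Held by friction 0.15 N m.
- pointer_tip (a point): Outer end of the dark set pointer, a thin flat hand (5 mm wide, 35 to 40 mm above the bench) that lies over the dial under the lever, 98 mm from the axis. Its -x points outward along the hand.
- stage: Fixed aluminium inspection stage, 155 x 100 x 10 mm. Origin on its underside below the nozzle; the plate reaches from -60 to +95 mm along its x and 50 mm either side. Upright, z up. Gauge post: 10 mm steel rod at x = +75 mm, y = 0, up to 190 mm above the bench.
- nozzle_tip (a point): Tip of the nebuliser's nozzle, 52 mm above the bench: a white upright body 20 mm in diameter with a tapered tip, standing in a 40 mm round holder.
- focus_mark (a point): Point of the brass collar's finger on the gauge post: its height is the focal height for the middle of the lens (105 to 165 mm above the bench). Collar 24 mm in diameter, 10 mm high; its finger, 4 mm thick, points along the stage's -x and ends 51 mm (horizontally) from the nozzle's axis. Frame upright, axes as the stage's. The collar is held on its post by friction of 4 N.
- rest: Fixed white plastic loupe rest, base 200 x 70 x 8 mm along its x, supports under the lens rim and the handle's end, 34 mm high. Origin on the bench under the loupe's grip point; z up.
- loupe: Loose loupe (reading lens), about 120 g, lying level on the rest. Round rim 64 mm in diameter, 14 mm high; handle 16 mm wide (y) and 12 mm high along its -x, from 30 to 135 mm from the lens centre. Origin: lens centre on the rim's underside, x away from the handle, z up, square to the lens.
- loupe_lens (a point): Middle of the lens: 7 mm above the loupe's origin, axes as the loupe's.
- loupe_grip (a point): Where to grip: middle of the handle's section, 72 mm from the lens middle along the loupe's -x, near the centre of mass. On the rest it is 41 mm above the bench and free on both sides, 22 mm above the bench included; the rest's handle support lies 42 to 54 mm farther out.
- tube_rack: Bystander: white rack 50 x 170 mm with five capped tubes, 100 mm high. Origin: centre of its underside.
- beaker: Bystander: clear plastic beaker 72 mm in diameter, 95 mm high. Origin: centre of its underside.
- wash_bottle: Bystander: white bottle 60 mm in diameter, 120 mm high. Origin: centre of its underside.
Not all that is in view belongs to the job. Leave any brown or orange look-alike of the rest alone.

How it is judged:
By the outcome, as a careful person would: the job done as asked, in the order asked, and still so for the second after the job is handed in, while the arm keeps its last pose, push and grip.
It also fails if it takes over 70 s, if anything falls off the work surface, if the arm or the gripper's body presses on something with over 40 N, if the wrist force passes 120 N, or if a joint passes its speed limit or range.

## Working session

There is one attempt and no reset: what is moved stays moved. The work goes in short steps, Python scripts to look and compute and a tool call to move; the robot and the scene stay as the last step left them, time stands still between calls to the robot, and variables do not carry over. Pictures are saved under pics/ and viewed, and the job is handed in when it is done.

Besides the shell and the picture viewer there is one more tool, called after "Call:" in YAML: its name, and indented under it one key for each argument. carry_out: Moves the arm, as the interface text tells. Its arguments: {"type":"object","properties":{"increments":{"type":"array","items":{"type":"array","items":{"type":"number"}}},"grip_force":{"type":"number"}},"required":["increments"]}

```bash
ls; mkdir -p pics
python3 - <<'E'
from workcell import r, grab_frame, ticket, masks_of, place_of
import cv2
s=r.observe(); print(s)
for c in ("side","top"):
    f=grab_frame(c); cv2.imwrite(f"pics/{c}0.png",f["image"][:,:,::-1])
    print(c,f["intrinsics"],f["distortion"],f["R"],f["t"])
    for n in ["valve","valve_axis","lever_grip","pointer_tip","stage","nozzle_tip","focus_mark","rest","loupe","loupe_lens","loupe_grip","tube_rack","beaker","wash_bottle"]:
        print(n,[(round(d["conf"],2),[round(float(x),1) for x in d["centre"]]) for d in place_of(n,c)])
E
```

```text
pics
{'time': 0.0, 'q': array([ 1.05821321,  0.38387745,  0.04386253,  1.59959264, -0.01792137,
        1.16117029, -0.0498596 ]), 'qvel': array([ 1.25987712e-04,  1.82948404e-03,  8.12947775e-04, -6.06914022e-04,
       -3.50491859e-04,  5.80080860e-04,  3.65876383e-05]), 'effort': array([ 6.58980480e-05, -4.33459318e+01,  1.02463357e+00, -2.49510938e+01,
        1.05782098e-02,  1.13910789e-02, -1.61324488e-05]), 'ee_pos': array([ 0.26150354, -0.59393788,  0.19315165]), 'ee_rot': array([-3.07173346e+00, -6.46481011e-01,  1.06513045e-03]), 'wrist_force': array([-1.00850096,  0.39269291,  0.31766635]), 'ft_torque': array([-0.02699245,  0.00447083,  0.02536716]), 'gripper_width': 0.08565902273763956}
side [[490.22007108   0.         314.78526464]
 [  0.         490.22007108 245.45968466]
 [  0.           0.           1.        ]] [-0.04758479  0.          0.          0.          0.        ] [[-0.91932858 -0.39334387 -0.01075033]
 [-0.26798397  0.64587345 -0.71486508]
 [ 0.28813115 -0.65431498 -0.69917977]] [0.41552724 0.26213218 1.0299716 ]
valve [(0.74, [249.7, 407.1]), (0.4, [237.8,
[... 750 characters left out ...]
0274301]
 [-0.9929849   0.01209853 -0.11762065]
 [ 0.11757782 -0.00419495 -0.99305481]] [-0.09220496  0.50479034  1.4170194 ]
valve [(0.79, [191.0, 253.4]), (0.33, [186.6, 173.0])]
valve_axis [(0.59, [187.7, 251.6])]
lever_grip [(0.69, [189.5, 268.7])]
pointer_tip [(0.4, [208.0, 278.4])]
stage [(0.92, [277.4, 219.9])]
nozzle_tip [(0.78, [277.8, 220.7]), (0.42, [397.4, 218.1])]
focus_mark [(0.57, [187.9, 272.2])]
rest [(0.96, [398.5, 245.3]), (0.95, [404.5, 329.6]), (0.84, [460.5, 250.8])]
loupe [(0.95, [397.4, 218.3])]
loupe_lens [(0.71, [394.3, 218.7])]
loupe_grip [(0.78, [397.4, 240.8])]
tube_rack [(0.67, [285.8, 163.5])]
beaker [(0.94, [188.3, 174.6])]
wash_bottle [(0.96, [387.8, 176.4])]
```

View pics/side0.png

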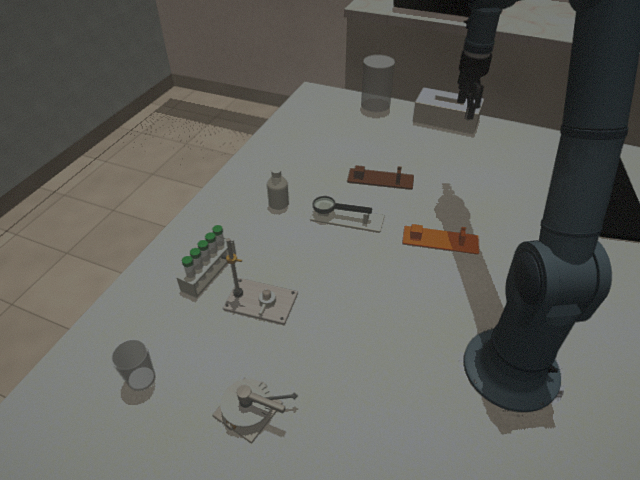

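View pics/top0.png

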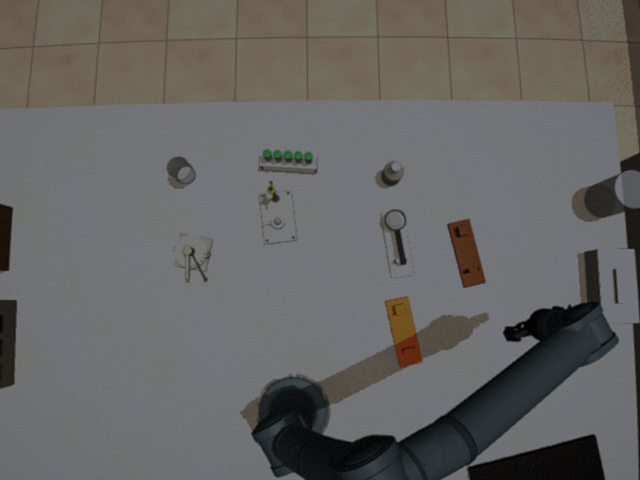

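Run:
```python
import cv2
a=cv2.imread("pics/top0.png"); b=cv2.imread("pics/side0.png")
cv2.imwrite("pics/t_valve.png",cv2.resize(a[200:310,130:250],None,fx=5,fy=5,interpolation=cv2.INTER_CUBIC))
cv2.imwrite("pics/s_valve.png",cv2.resize(b[340:450,180:320],None,fx=5,fy=5,interpolation=cv2.INTER_CUBIC))
cv2.imwrite("pics/t_loupe.png",cv2.resize(a[180:340,350:490],None,fx=3.7,fy=3.7,interpolation=cv2.INTER_CUBIC))
cv2.imwrite("pics/t_stage.png",cv2.resize(a[150:270,220:340],None,fx=4.9,fy=4.9,interpolation=cv2.INTER_CUBIC))
cv2.imwrite("pics/s_stage.png",cv2.resize(b[180:340,190:390],None,fx=3.7,fy=3.7,interpolation=cv2.INTER_CUBIC))
```

```text
(no output)
```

View pics/t_valve.png

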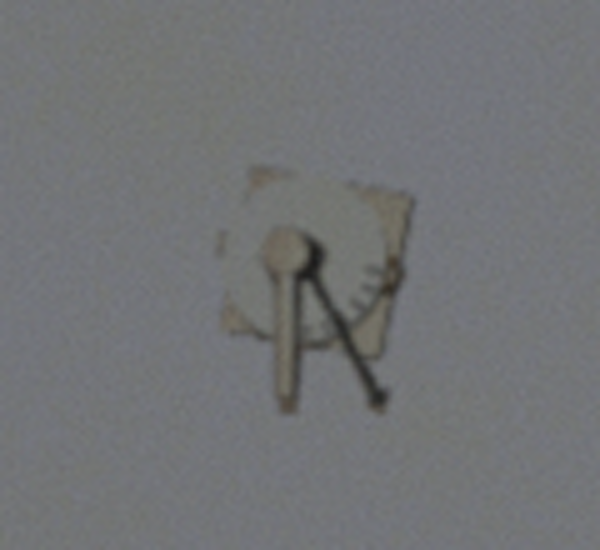

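View pics/s_valve.png

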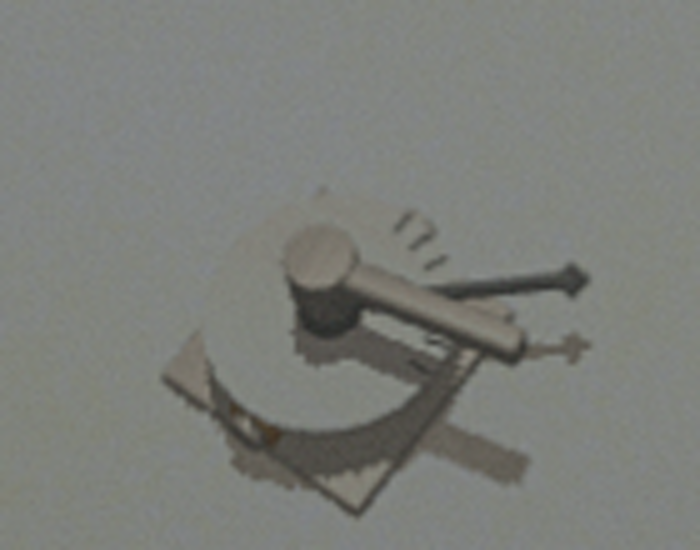

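View pics/t_loupe.png

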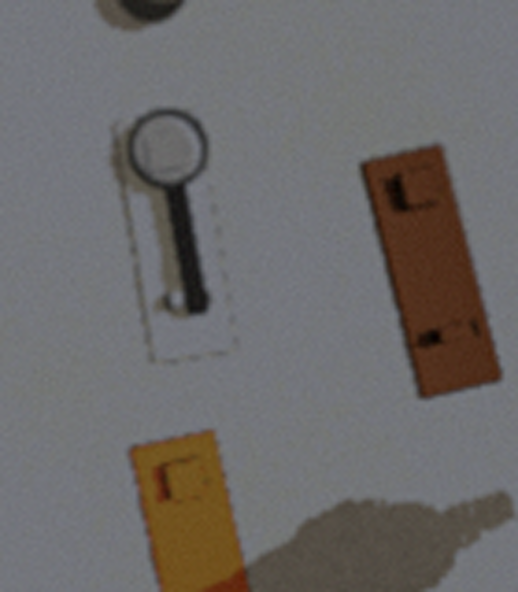

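View pics/t_stage.png

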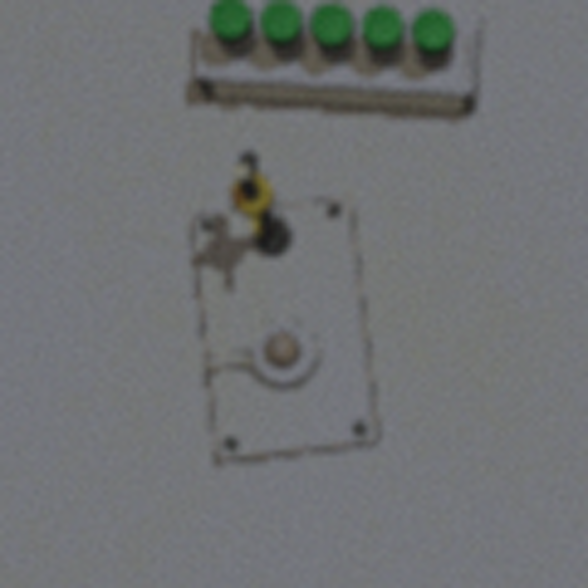

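View pics/s_stage.png

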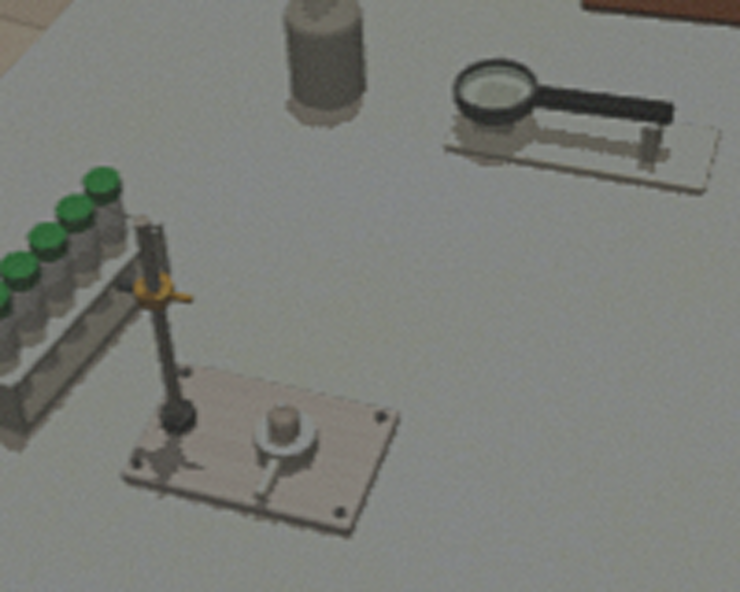

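The white rest carrying the loupe is at top (398,245) and side (348,217). It is the one meant: the orange (404,330) and brown (465,251) rests are empty look-alikes, and the crops confirm this. In the top view the lever runs from (187,250) to (187,280), and the dark pointer ends at (205,280). Next I'll measure these.

```bash
cat > h.py <<'E'
from workcell import r, grab_frame, ticket, masks_of, place_of
import cv2, numpy as np
from scipy.spatial.transform import Rotation as Ro
from scipy.optimize import least_squares
def ray(f,p):
    u=cv2.undistortPoints(np.array([[p]],float),f["intrinsics"],np.array(f["distortion"]))[0,0]
    R=np.array(f["R"]);C=-R.T@f["t"];d=R.T@np.array([u[0],u[1],1.]);return C,d/np.linalg.norm(d)
def atz(f,p,z):
    C,d=ray(f,p);return C+d*(z-C[2])/d[2]
def tri(fs,ps):
    A=0;b=0
    for f,p in zip(fs,ps):
        C,d=ray(f,p);M=np.eye(3)-np.outer(d,d);A=A+M;b=b+M@C
    X=np.linalg.solve(A,b)
    return X,[np.linalg.norm((np.eye(3)-np.outer(d,d))@(X-C)) for C,d in [ray(f,p) for f,p in zip(fs,ps)]]
def proj(f,X):
    R=np.array(f["R"]);return cv2.projectPoints(np.atleast_2d(X).astype(float),cv2.Rodrigues(R)[0],np.array(f["t"],float),f["intrinsics"],np.array(f["distortion"]))[0][:,0]
E
python3 - <<'E'
from h import *
np.set_printoptions(precision=4,suppress=True)
T=grab_frame("top");S=grab_frame("side")
def P(n,pt,ps,z):
    X,e=tri([T,S],[pt,ps]);print(n,"tri",X,"err",np.round(e,4),"topz",atz(T,pt,z),"sidez",atz(S,ps,z))
off=lambda p,o,s:[(p[0]+.5)/s-.5+o[0],(p[1]+.5)/s-.5+o[1]]
tv=lambda a,b:off((a,b),(130,200),5); sv=lambda a,b:off((a,b),(180,340),5)
tl=lambda a,b:off((a,b),(350,180),3.7); ts=lambda a,b:off((a,b),(220,150),4.9); ss=lambda a,b:off((a,b),(190,180),3.7)
P("axis net",[187.7,251.6],[245.5,394.3],.066)
P("cap",tv(289,252),sv(322,250),.078)
P("leverend",tv(287,405),sv(515,343),.07)
P("ptip",tv(379,402),sv(585,280),.0375)
P("ptip2",tv(379,402),[297.8,393.1],.0375)
P("nozzle net",[277.8,220.7],[266.2,285.7],.052)
P("nozzle man",ts(282,350),ss(285,412),.052)
P("stage net",[277.4,219.9],[266,300.3],0)
P("focus man",ts(260,228),ss(190,297),.13)
P("collar",ts(251,192),ss(153,291),.13)
P("lens net",[394.3,218.7],[320.3,202.7],.041)
P("lens man",tl(168,147),ss(496,89),.041)
P("grip net",[397.4,240.8],[348.7,207.3],.041)
P("handle end",tl(197,311),ss(672,112),.041)
P("post base",ts(272,237),ss(178,417),.012)
P("post top",ts(248,160),ss(151,225),.19)
for n,p,z in [("bottle",[387.8,176.4],0),("beaker",[188.3,174.6],0),("rack",[285.8,163.5],0)]: print(n,atz(T,p,z))
for n,p in [("c1",(215,462)),("c2",(378,440)),("c3",(351,208)),("c4",(195,212))]: print(n,atz(T,ts(*p),.01))
for n,p in [("f1",(252,167)),("f2",(412,192)),("f3",(376,358)),("f4",(224,330))]: print(n,atz(T,tv(*p),.006))
E
```

```text
axis net tri [0.4662 0.2989 0.069 ] err [0.0006 0.0006] topz [0.467 0.3   0.066] sidez [0.4667 0.2974 0.066 ]
cap tri [0.4695 0.2965 0.0805] err [0.0008 0.0008] topz [0.4705 0.2976 0.078 ] sidez [0.4696 0.2952 0.078 ]
leverend tri [0.385  0.2988 0.0749] err [0.0022 0.0022] topz [0.3831 0.2994 0.07  ] sidez [0.3885 0.2972 0.07  ]
ptip tri [0.3838 0.2518 0.0439] err [0.0016 0.0016] topz [0.3856 0.2539 0.0375] sidez [0.3839 0.2484 0.0375]
ptip2 tri [0.3827 0.2498 0.0512] err [0.0024 0.0024] topz [0.3856 0.2539 0.0375] sidez [0.3839 0.2426 0.0375]
nozzle net tri [0.5548 0.0386 0.0648] err [0.0006 0.0006] topz [0.5562 0.0396 0.052 ] sidez [0.5615 0.0292 0.052 ]
nozzle man tri [0.555  0.0415 0.0495] err [0.0007 0.0007] topz [0.5553 0.0415 0.052 ] sidez [0.5532 0.0431 0.052 ]
stage net tri [0.5616 0.0431 0.0151] err [0.003 0.003] topz [0.5669 0.0456 0.    ] sidez [0.5653 0.0319 0.    ]
focus man tri [0.6106 0.0454 0.1346] err [0.002 0.002] topz [0.6134 0.0466 0.13  ] sidez [0.6112 0.0413 0.13  ]
collar tri [0.6319 0.0507 0.1361] err [0.0012 0.0012] topz [0.6344 0.0518 0.13  ] sidez [0.6343 
[... 333 characters left out ...]
0.311   0.041 ] sidez [ 0.4872 -0.3213  0.041 ]
handle end tri [ 0.4246 -0.324   0.05  ] err [0.0012 0.0012] topz [ 0.4263 -0.3252  0.041 ] sidez [ 0.4262 -0.3346  0.041 ]
post base tri [0.6302 0.0504 0.0201] err [0.0006 0.0006] topz [0.6324 0.0515 0.012 ] sidez [0.6339 0.0447 0.012 ]
post top tri [0.6341 0.0451 0.1862] err [0.0058 0.0058] topz [0.6387 0.047  0.19  ] sidez [0.6256 0.0474 0.19  ]
bottle [ 0.6984 -0.294   0.    ]
beaker [0.7125 0.3222 0.    ]
rack [0.7428 0.0198 0.    ]
c1 [0.493  0.0866 0.01  ]
c2 [ 0.5054 -0.0134  0.01  ]
c3 [0.6504 0.0026 0.01  ]
c4 [0.6492 0.0996 0.01  ]
f1 [0.5297 0.3416 0.006 ]
f2 [0.5132 0.2433 0.006 ]
f3 [0.4131 0.2637 0.006 ]
f4 [0.4308 0.3566 0.006 ]
```

Call:
carry_out:
  increments:
    - [0,0,-20,0,0,8.3,100]
    - [0,0,-20,0,0,8.3,100]
    - [0,0,-20,0,0,8.2,100]
    - [21,-38,0,0,0,0,100]
    - [21,-38,0,0,0,0,100]
    - [21,-38,0,0,0,0,100]
    - [21,-38,0,0,0,0,100]
    - [21,-38,0,0,0,0,100]
    - [21,-38,0,0,0,0,100]
    - [21,-38,0,0,0,0,100]
    - [21,-38,0,0,0,0,100]
    - [21,-38,0,0,0,0,100]
  grip_force: 20

```text
time: 3.1
ee_pos: [0.4577, -0.2551, 0.2549]
ee_rot: [3.141, -0.028, 0.001]
wrist_force: [-0.3, -0.4, -0.5]
gripper_width: 0.0855
```

Call:
carry_out:
  increments:
    - [-3,-46,0,0,0,0,100]
    - [-3,-46,0,0,0,0,100]
    - [-3,-46,0,0,0,0,100]
    - [-3,-46,0,0,0,0,100]
    - [-4,-46,0,0,0,0,100]
    - [-4,-46,0,0,0,0,100]
    - [-4,-46,0,0,0,0,100]
    - [-5,-46,0,0,0,0,100]
    - [-6,-46,0,0,0,0,100]
    - [-6,-46,15,0,0,0,100]
    - [-6,-46,35,0,0,0,100]
    - [-6,-40,40,0,0,0,100]

```text
time: 4.6
ee_pos: [0.4148, 0.2927, 0.1649]
ee_rot: [-3.14, 0.028, -0.005]
wrist_force: [0.4, 0.7, -0.8]
gripper_width: 0.0854
```

Run:
```python
from h import *
s=r.observe();print(s["ee_pos"],s["ee_rot"],s["q"],s["wrist_force"])
T=grab_frame("top");S=grab_frame("side")
a=T["image"][180:330,110:260,::-1];b=S["image"][300:450,170:360,::-1]
cv2.imwrite("pics/v1.png",np.hstack([cv2.resize(a,(380,380)),cv2.resize(b,(420,380))]))
```

```text
[0.41480772 0.29272493 0.16493201] [-3.13963828  0.02846434 -0.00542452] [-0.03999704  0.21095034 -0.72005213  1.93978485  0.16162996  1.04411725
 -2.41913301] [ 0.43805279  0.66737153 -0.80406282]
```

View pics/v1.png

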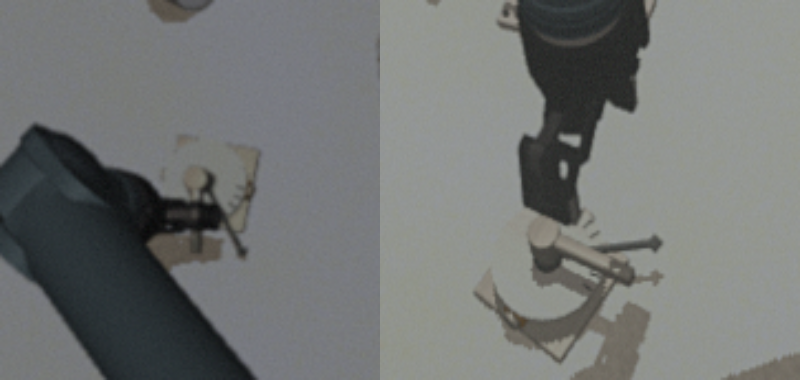

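Call:
carry_out:
  increments:
    - [-10,-6,0,0,0,0,100]
    - [0,0,25,0,0,0,100]
    - [0,0,25,0,0,0,100]
    - [0,0,25,0,0,0,100]
    - [0,0,20,0,0,0,100]
    - [0,0,10,0,0,0,100]
    - [0,0,0,0,0,0,100]
    - [0,0,0,0,0,0,100]

```text
time: 5.7
ee_pos: [0.4048, 0.2973, 0.0605]
ee_rot: [-3.14, 0.028, -0.003]
wrist_force: [0.3, -0.5, -0.3]
gripper_width: 0.0852
```

Run:
```python
from h import *
s=r.observe();print(s["ee_pos"],s["ee_rot"],s["wrist_force"])
T=grab_frame("top");S=grab_frame("side")
a=T["image"][200:310,130:240,::-1];b=S["image"][320:430,190:320,::-1]
cv2.imwrite("pics/v2.png",np.hstack([cv2.resize(a,(380,380)),cv2.resize(b,(420,380))]))
```

```text
[0.40483642 0.29732829 0.06050228] [-3.14043767e+00  2.84115081e-02 -2.50033185e-03] [ 0.3172675  -0.48218605 -0.32371529]
```

View pics/v2.png

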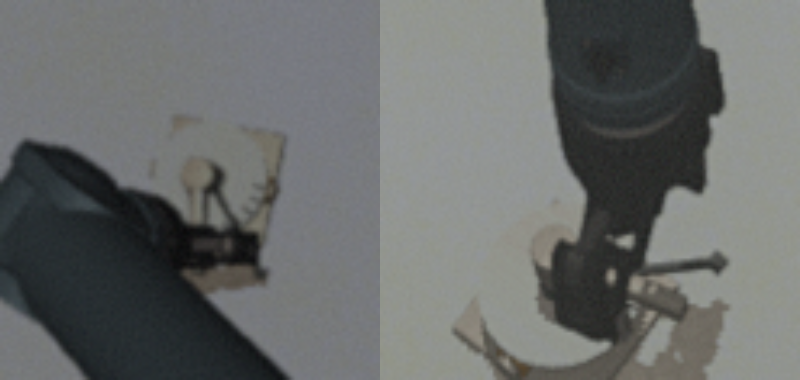

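Call:
carry_out:
  increments:
    - [0,0,10,0,0,0,100]
    - [0,0,0,0,0,0,60]
    - [0,0,0,0,0,0,30]
    - [0,0,0,0,0,0,0]
    - [0,0,0,0,0,0,0]
    - [0,0,0,0,0,0,0]
    - [0,0,0,0,0,0,0]
    - [0,0,0,0,0,0,0]
  grip_force: 20

```text
time: 6.8
ee_pos: [0.404, 0.2967, 0.0496]
ee_rot: [-3.141, 0.028, -0.0]
wrist_force: [0.5, -0.2, -0.5]
gripper_width: -0.0006
```

Run:
```python
from h import *
s=r.observe();print(s["ee_pos"],s["ee_rot"],s["wrist_force"],s["gripper_width"])
T=grab_frame("top");S=grab_frame("side")
a=T["image"][200:310,130:240,::-1];b=S["image"][320:430,190:320,::-1]
cv2.imwrite("pics/v3.png",np.hstack([cv2.resize(a,(380,380)),cv2.resize(b,(420,380))]))
print(proj(T,s["ee_pos"]),proj(S,s["ee_pos"]))
```

```text
[0.40404711 0.29673657 0.04960879] [-3.14141404e+00  2.82290946e-02 -5.83162500e-05] [ 0.47848868 -0.17967649 -0.47072794] -0.0005904071856340534
[[189.94916483 273.62882982]] [[275.9126662  410.15814356]]
```

View pics/v3.png

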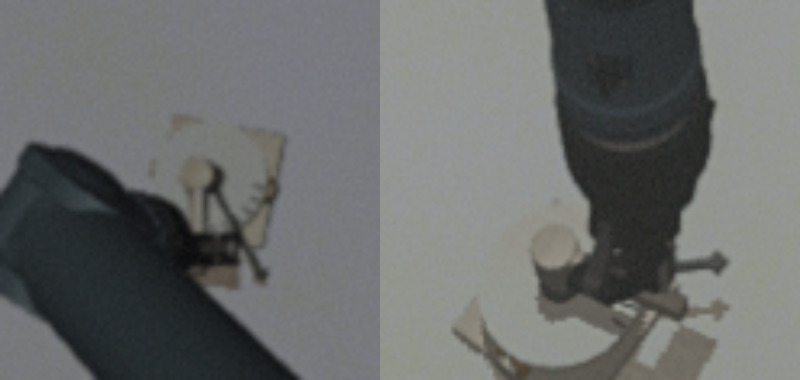

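Run:
```python
from h import *
S=grab_frame("side")
b=S["image"][370:425,235:315,::-1]
b=cv2.convertScaleAbs(cv2.resize(b,(800,550),interpolation=cv2.INTER_CUBIC),alpha=1.8,beta=10)
cv2.imwrite("pics/v4.png",b)
```

```text
(no output)
```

View pics/v4.png

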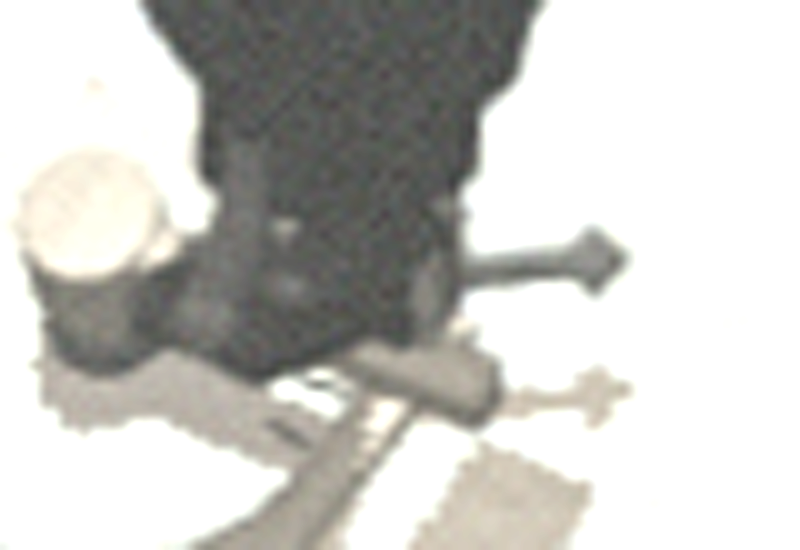

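Run:
```python
from h import *
S=grab_frame("side");R=np.array(S["R"]);print("C",-R.T@S["t"])
p=lambda X:((proj(S,X)[0]-[235,370])*10).round()
T0=r.observe()["ee_pos"]
print("tcp",p(T0))
for dx in(-.011,.011):
  for dy in(-.006,0,.006,.016): print(dx,dy,p(T0+[dx,dy,0]),"z+19",p(T0+[dx,dy,.019]))
ax=np.array([.4695,.2975,.073])
for rr in (.02,.04,.055,.065,.075,.085):
  d=np.array([np.cos(np.deg2rad(179)),np.sin(np.deg2rad(179)),0]);n=np.array([-d[1],d[0],0])
  print(rr,[p(ax+rr*d+s*.006*n).tolist() for s in(-1,1)])
print(p([.4695,.2975,.08]))
```

```text
C [0.15548639 0.66806672 0.9119915 ]
tcp [409. 402.]
-0.011 -0.006 [476. 396.] z+19 [470. 347.]
-0.011 0 [462. 423.] z+19 [456. 375.]
-0.011 0.006 [448. 451.] z+19 [441. 402.]
-0.011 0.016 [424. 497.] z+19 [417. 449.]
0.011 -0.006 [371. 353.] z+19 [364. 305.]
0.011 0 [357. 380.] z+19 [349. 332.]
0.011 0.006 [343. 408.] z+19 [335. 359.]
0.011 0.016 [318. 453.] z+19 [310. 405.]
0.02 [[165.0, 286.0], [196.0, 233.0]]
0.04 [[259.0, 326.0], [290.0, 272.0]]
0.055 [[331.0, 357.0], [361.0, 302.0]]
0.065 [[379.0, 377.0], [409.0, 322.0]]
0.075 [[427.0, 398.0], [457.0, 342.0]]
0.085 [[476.0, 418.0], [505.0, 363.0]]
[ 84. 201.]
```

Run:
```python
from h import *
S=grab_frame("side");T=grab_frame("top");print(r.observe()["gripper_width"])
b=np.hstack([cv2.resize(T["image"][240:295,170:215,::-1],(400,489),interpolation=cv2.INTER_CUBIC),cv2.resize(S["image"][375:425,245:286,::-1],(400,489),interpolation=cv2.INTER_CUBIC)])
b=cv2.convertScaleAbs((255*(b/255.)**.5).astype(np.uint8),alpha=1.1)
cv2.imwrite("pics/v5.png",b)
```

```text
4.962555804650488e-05
```

View pics/v5.png

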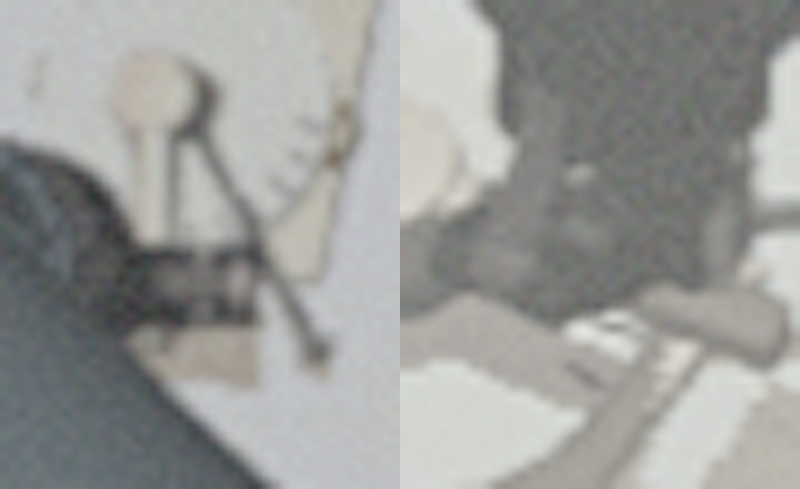

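Call:
carry_out:
  increments:
    - [0,3,0,0,0,0,0]
    - [0,3,0,0,0,0,0]
    - [0,3,0,0,0,0,0]
    - [0,0,0,0,0,0,0]

```text
time: 7.6
ee_pos: [0.4039, 0.2872, 0.0495]
ee_rot: [3.141, -0.029, -0.0]
wrist_force: [-0.1, 0.4, 0.0]
gripper_width: -0.0
```

Run:
```python
from h import *
S=grab_frame("side");T=grab_frame("top");s=r.observe();print(s["ee_pos"],s["gripper_width"],s["wrist_force"])
b=np.hstack([cv2.resize(T["image"][240:295,170:215,::-1],(400,489),interpolation=cv2.INTER_CUBIC),cv2.resize(S["image"][375:425,245:286,::-1],(400,489),interpolation=cv2.INTER_CUBIC)])
b=cv2.convertScaleAbs((255*(b/255.)**.5).astype(np.uint8),alpha=1.1)
cv2.imwrite("pics/v6.png",b)
for z in (.05,.09,.12): print(z,atz(T,[192.5,272],z),proj(T,s["ee_pos"]*[1,1,0]+[0,0,z]))
```

```text
[0.40395754 0.28769282 0.04963935] 7.526007449710225e-05 [ 0.59625897 -0.28310897  0.09137188]
0.05 [0.40870436 0.2891827  0.05      ] [[192.97935094 273.62549603]]
0.09 [0.40658075 0.27841077 0.09      ] [[189.24690109 272.95630995]]
0.12 [0.40498804 0.27033183 0.12      ] [[186.30578081 272.42853855]]
```

View pics/v6.png

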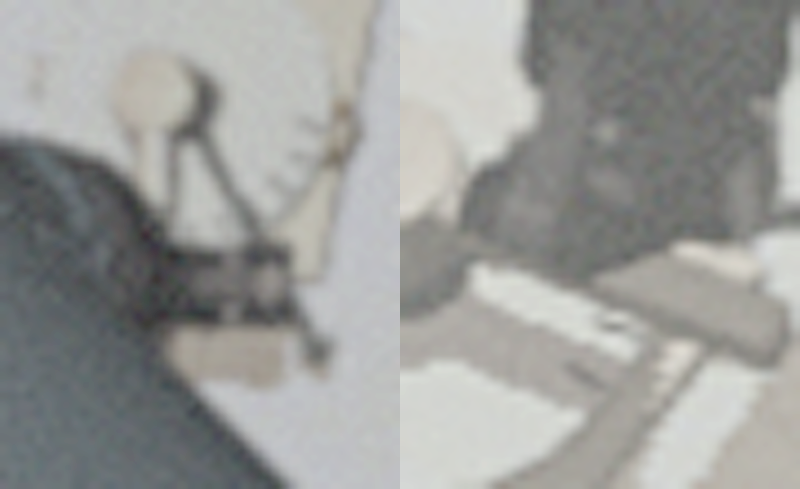

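Run:
```python
from h import *
S=grab_frame("side");s=r.observe();p=s["ee_pos"];print(s["q"])
for X in [p,p+[0,0,.025],p+[-.011,0,0],p+[.011,0,0]]: print(X,proj(S,X))
for z in(.05,.075,.085): print(z,atz(S,[272.7,400.1],z))
im=S["image"].copy()
h=Ro.from_rotvec(s["ee_rot"]).as_matrix()
for zz,hx,hy,c in [(0,.011,.006,(255,0,0)),(-.073,.038,.0425,(0,255,0)),(-.025,.011,.006,(0,0,255))]:
    X=[p+h@np.array([a*hx,b*hy,zz]) for a,b in((-1,-1),(-1,1),(1,1),(1,-1))]
    q=(proj(S,np.array(X))*10+5-np.array([2350,3600])).astype(int)
    if zz==0: big=cv2.convertScaleAbs(cv2.resize(im[360:425,235:315],(800,650)),alpha=1.6)
    cv2.polylines(big,[q.reshape(-1,1,2)],True,c,2)
cv2.imwrite("pics/v7.png",big[:590,:,::-1])
```

```text
[-0.1101974   0.36672468 -0.6685204   2.05098287  0.3082778   0.82170061
 -2.54779139]
[0.40393026 0.28782876 0.0496535 ] [[278.05043335 406.14062668]]
[0.40393026 0.28782876 0.0746535 ] [[277.18186964 399.68371736]]
[0.39293026 0.28782876 0.0496535 ] [[283.28434146 408.24533398]]
[0.41493026 0.28782876 0.0496535 ] [[272.85218501 404.04803156]]
0.05 [0.41875674 0.28076351 0.05      ]
0.075 [0.41112121 0.29199632 0.075     ]
0.085 [0.408067   0.29648944 0.085     ]
```

View pics/v7.png

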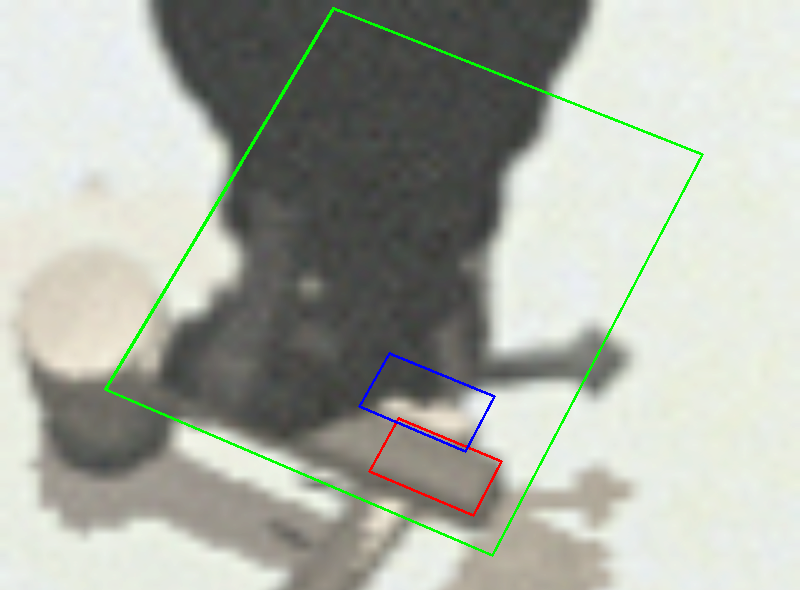

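Run:
```python
from h import *
S=grab_frame("side");T=grab_frame("top");s=r.observe();p=s["ee_pos"]
def draw(f,im,o,sc,p,h):
    big=cv2.convertScaleAbs(cv2.resize(im,None,fx=sc,fy=sc,interpolation=cv2.INTER_CUBIC),alpha=1.7)
    for zz,hx,hy,c in [(0,.011,.006,(0,0,255)),(-.073,.038,.0425,(0,255,0)),(-.12,.038,.0425,(255,255,0))]:
        X=[p+h@np.array([a*hx,b*hy,zz]) for a,b in((-1,-1),(-1,1),(1,1),(1,-1))]
        q=((proj(f,np.array(X))-o)*sc).astype(int)
        cv2.polylines(big,[q.reshape(-1,1,2)],True,c,1)
    return big
h=Ro.from_rotvec(s["ee_rot"]).as_matrix()
A=draw(T,T["image"][230:310,160:240,::-1],[160,230],5,p,h)
h0=Ro.from_rotvec([-3.07173346e+00, -6.46481011e-01,  1.06513045e-03]).as_matrix();p0=np.array([ 0.26150354, -0.59393788,  0.19315165])
t0=cv2.imread("pics/top0.png");s0=cv2.imread("pics/side0.png")
B=draw(T,t0[285:365,490:570],[490,285],5,p0,h0)
C=draw(S,s0[50:150,430:510],[430,50],5,p0,h0)
cv2.imwrite("pics/v8.png",np.hstack([A,B])); cv2.imwrite("pics/v9.png",C)
```

```text
(no output)
```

View pics/v8.png

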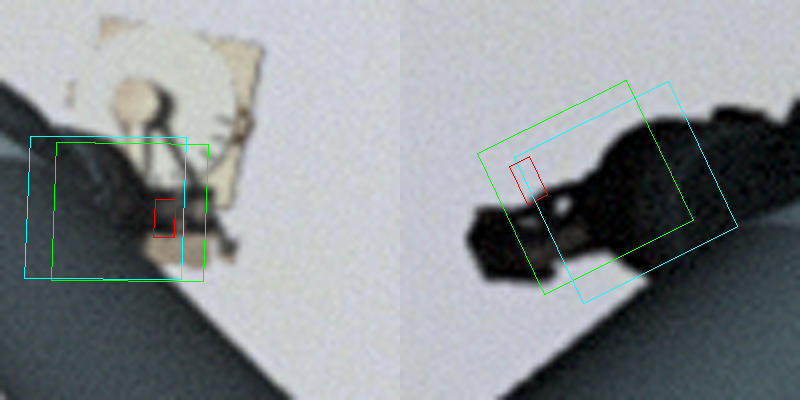

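View pics/v9.png

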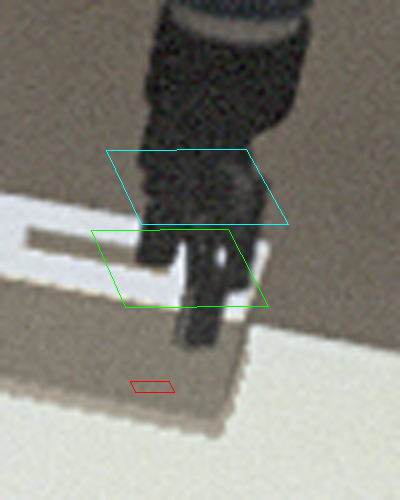

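Run:
```python
from h import *
S=grab_frame("side");T=grab_frame("top")
a=np.linspace(0,2*np.pi,40)
out=[]
for f,n in((T,"top0"),(S,"side0")):
    im=cv2.imread(f"pics/{n}.png")
    for rad,z in((.1,0),(.1,.02)):
        q=proj(f,np.c_[rad*np.cos(a),rad*np.sin(a),0*a+z]).astype(int)
        cv2.polylines(im,[q.reshape(-1,1,2)],True,(0,255,255),1)
    print(n,proj(f,[[0,0,0],[0.,0,.2]]))
    c=(293,405) if n=="top0" else (515,370)
    y0=min(c[1]-80,300)
    out.append(cv2.resize(im[y0:y0+180,c[0]-90:c[0]+90],(400,400)))
cv2.imwrite("pics/v10.png",cv2.convertScaleAbs(np.hstack(out),alpha=1.8))
```

```text
top0 [[293.66627796 410.99217729]
 [288.85589341 429.21068291]]
side0 [[510.41620835 368.87196771]
 [539.91202615 310.354212  ]]
```

View pics/v10.png

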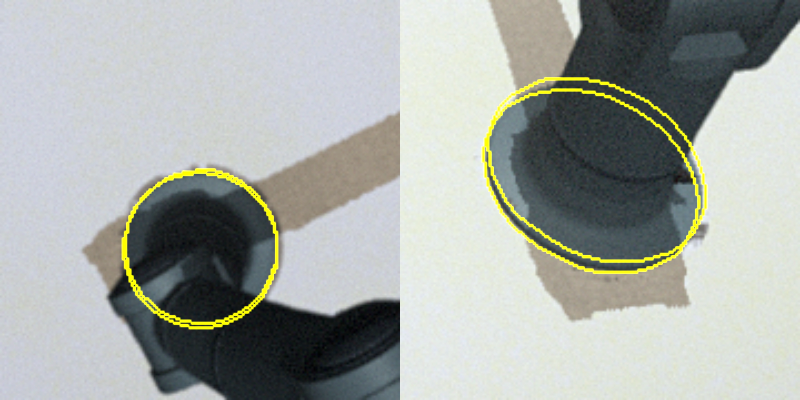

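Call:
carry_out:
  increments:
    - [0,0,-10,0,0,0,0]
    - [0,0,-30,0,0,0,0]
    - [0,0,-40,0,0,0,0]
    - [0,0,-40,0,0,0,0]
    - [-15,30,-10,0,0,0,0]
    - [0,40,0,0,0,0,0]
    - [0,40,0,0,0,0,0]
    - [0,40,0,0,0,0,0]
    - [0,30,0,0,0,0,0]
    - [0,0,0,0,0,0,0]
    - [0,0,0,0,0,0,0]

```text
time: 9.32
ee_pos: [0.3859, 0.1091, 0.1801]
ee_rot: [-3.141, 0.027, -0.002]
wrist_force: [0.2, 0.5, 1.4]
gripper_width: 0.0001
```

```bash
cat >> h.py <<'E'
def draw(f,im,o,sc,p,h,al=1.7,boxes=((0,.011,.006,(0,0,255)),(-.073,.038,.0425,(0,255,0)))):
    big=cv2.convertScaleAbs(cv2.resize(im,None,fx=sc,fy=sc,interpolation=cv2.INTER_CUBIC),alpha=al)
    for zz,hx,hy,c in boxes:
        X=[p+h@np.array([a*hx,b*hy,zz]) for a,b in((-1,-1),(-1,1),(1,1),(1,-1))]
        q=((proj(f,np.array(X))-o+.5)*sc).astype(int)
        cv2.polylines(big,[q.reshape(-1,1,2)],True,c,1)
    return big
def gv(name,w=60,sc=6):
    s=r.observe();p=s["ee_pos"];h=Ro.from_rotvec(s["ee_rot"]).as_matrix();print(p,s["ee_rot"],s["q"],s["gripper_width"])
    o=[]
    for c in("top","side"):
        f=grab_frame(c);u=proj(f,p)[0].astype(int);x0=max(0,min(640-w,u[0]-w//2));y0=max(0,min(480-int(w*1.3),u[1]-int(w*.9)))
        print(c,"origin",x0,y0,"scale",sc)
        o.append(draw(f,f["image"][y0:y0+int(w*1.3),x0:x0+w,::-1],[x0,y0],sc,p,h))
    cv2.imwrite(name,np.hstack(o))
E
python3 -c "
from h import *
gv('pics/g1.png')"
```

```text
[0.38588977 0.10907169 0.18014804] [-3.14078123e+00  2.68594630e-02 -1.86659964e-03] [ 0.23826518 -0.0701073  -0.58564673  2.14802671 -0.04490013  1.05109681
 -1.9118919 ] 8.288288850012811e-05
top origin 217 223 scale 6
side origin 293 243 scale 6
```

View pics/g1.png

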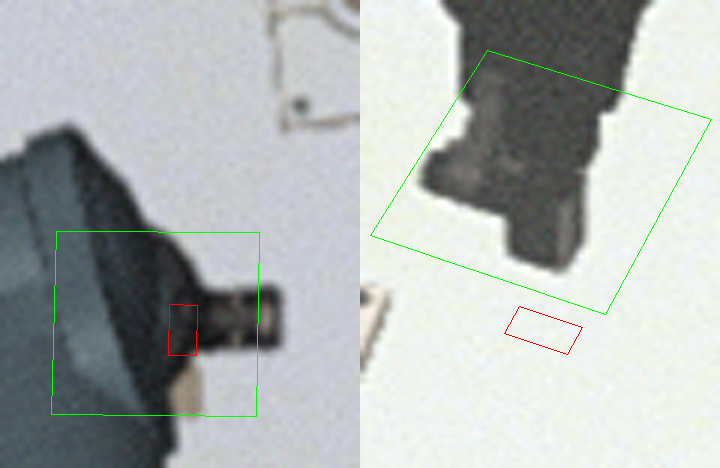

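Call:
carry_out:
  increments:
    - [10,35,-5,0,0,0,100]
    - [10,35,-5,0,0,0,100]
    - [11,35,-5,0,0,0,100]
    - [11,35,-5,0,0,0,100]
    - [11,35,0,0,0,0,100]
    - [11,35,0,0,0,0,100]
    - [0,0,0,0,0,0,100]
    - [0,0,0,0,0,0,100]

```text
time: 10.42
ee_pos: [0.4461, -0.1015, 0.1994]
ee_rot: [-3.14, 0.025, 0.001]
wrist_force: [-0.4, 0.7, -0.2]
gripper_width: 0.0852
```

```bash
python3 -c "
from h import *
gv('pics/g2.png',66,6)"
```

```text
[ 0.44609416 -0.10145026  0.1993898 ] [-3.14035563e+00  2.49998189e-02  7.66452583e-04] [ 0.45324281  0.02591519 -0.3214502   2.02162635  0.00800382  1.096016
 -1.45848811] 0.08519934170638355
top origin 293 194 scale 6
side origin 301 156 scale 6
```

View pics/g2.png

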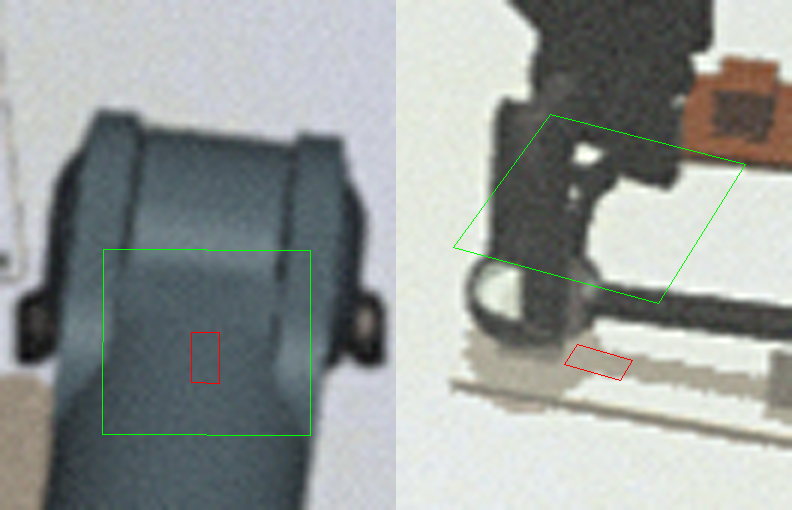

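Run:
```python
from h import *
S=grab_frame("side");T=grab_frame("top")
p=np.array([0.38588977,0.10907169,0.18014804])
h=Ro.from_rotvec([-3.14078123e+00,2.68594630e-02,-1.86659964e-03]).as_matrix()
print(h)
obs=[((508+.5-360)/6-.5+293,(258.5)/6-.5+243),((565.5-360)/6-.5+293,272.5/6-.5+243),((583.5-360)/6-.5+293,240.5/6-.5+243)]
for o in obs: print("obs",np.round(o,1))
for dz in (0,.02,.03,.04,.05):
    X=[p+h@np.array(a)+[0,0,dz] for a in((.011,-.008,0),(-.011,-.008,0),(-.011,.008,0))]
    print(dz,np.round(proj(S,np.array(X)),1).tolist())
```

```text
[[ 9.99853036e-01 -1.71020103e-02  1.19448581e-03]
 [-1.71028376e-02 -9.99853501e-01  6.85832325e-04]
 [ 1.18258170e-03 -7.06160629e-04 -9.99999051e-01]]
obs [317.2 285.6]
obs [326.8 287.9]
obs [329.8 282.6]
0 [[316.1, 298.7], [326.7, 302.3], [329.9, 296.4]]
0.02 [[316.1, 292.0], [326.7, 295.6], [330.0, 289.7]]
0.03 [[316.0, 288.6], [326.8, 292.2], [330.1, 286.2]]
0.04 [[316.0, 285.1], [326.8, 288.7], [330.2, 282.7]]
0.05 [[315.9, 281.5], [326.8, 285.1], [330.2, 279.1]]
```

The shut fingertips sit about 40 mm above the reported TCP. All three tip corners fit dz = 0.04 with no sideways offset, which explains why the jaws closed above the bar. I'll go back to the lever and come down by the camera, checking on the way.

Call:
carry_out:
  increments:
    - [-4,-40,0,0,0,0,100]
    - [-4,-40,0,0,0,0,100]
    - [-5,-40,0,0,0,0,100]
    - [-5,-40,0,0,0,0,100]
    - [-5,-40,0,0,0,0,100]
    - [-5,-40,10,0,0,0,100]
    - [-5,-40,15,0,0,0,100]
    - [-5,-40,25,0,0,0,100]
    - [-5,-40,25,0,0,0,100]
    - [-5,-39,30,0,0,0,100]
    - [0,0,30,0,0,0,100]
    - [0,0,0,0,0,0,100]

```text
time: 12.12
ee_pos: [0.4022, 0.296, 0.0625]
ee_rot: [3.139, -0.024, -0.008]
wrist_force: [-0.2, -0.8, 0.6]
gripper_width: 0.0856
```

```bash
python3 -c "
from h import *
gv('pics/g3.png',66,6)"
```

```text
[0.40216533 0.29600215 0.06251986] [ 3.13863796 -0.02420362 -0.00812381] [-0.11641973  0.35567528 -0.67849123  2.03113745  0.29142794  0.85615732
 -2.54516474] 0.08560580313168993
top origin 155 215 scale 6
side origin 243 347 scale 6
```

View pics/g3.png

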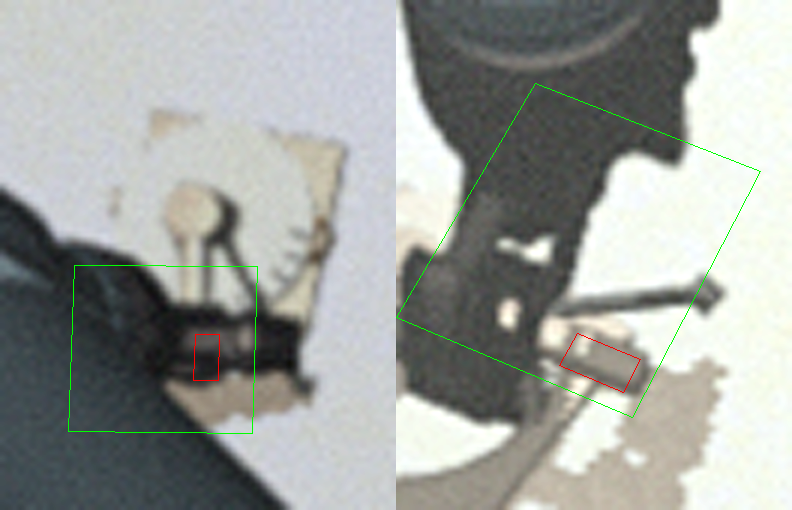

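Call:
carry_out:
  increments:
    - [2,-3,10,0,0,0,100]
    - [0,0,10,0,0,0,100]
    - [0,0,10,0,0,0,100]
    - [0,0,8,0,0,0,100]
    - [0,0,6,0,0,0,100]
    - [0,0,6,0,0,0,100]
    - [0,0,0,0,0,0,100]

```text
time: 13.1
ee_pos: [0.4067, 0.2994, 0.0141]
ee_rot: [3.141, -0.028, -0.001]
wrist_force: [-0.3, 0.2, -0.3]
gripper_width: 0.0854
```

```bash
python3 -c "
from h import *
gv('pics/g4.png',66,6)"
```

```text
[0.40669447 0.29944016 0.01407811] [ 3.14095587e+00 -2.80287392e-02 -1.39696108e-03] [-0.16471884  0.44311788 -0.63191525  2.04546804  0.37321586  0.76699514
 -2.6127317 ] 0.0853529215986837
top origin 159 214 scale 6
side origin 242 360 scale 6
```

View pics/g4.png

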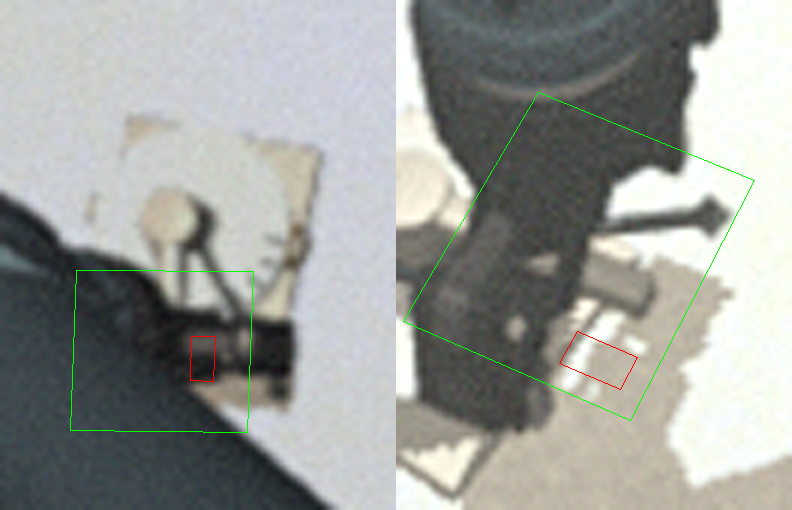

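Call:
carry_out:
  increments:
    - [0,0,2,0,0,0,60]
    - [0,0,0,0,0,0,30]
    - [0,0,0,0,0,0,0]
    - [0,0,0,0,0,0,0]
    - [0,0,0,0,0,0,0]
    - [0,0,0,0,0,0,0]
  grip_force: 20

```text
time: 13.95
ee_pos: [0.407, 0.2994, 0.0127]
ee_rot: [3.141, -0.029, -0.0]
wrist_force: [-1.2, -0.9, 2.5]
gripper_width: 0.0115
```

```bash
python3 -c "
from h import *
gv('pics/g5.png',66,6)"
```

```text
[0.40703773 0.29939821 0.01268822] [ 3.14095224e+00 -2.86838767e-02 -2.59635784e-04] [-0.1662293   0.44545935 -0.63011659  2.04590234  0.37610967  0.76410504
 -2.61523253] 0.011463364974292732
top origin 159 214 scale 6
side origin 242 360 scale 6
```

View pics/g5.png

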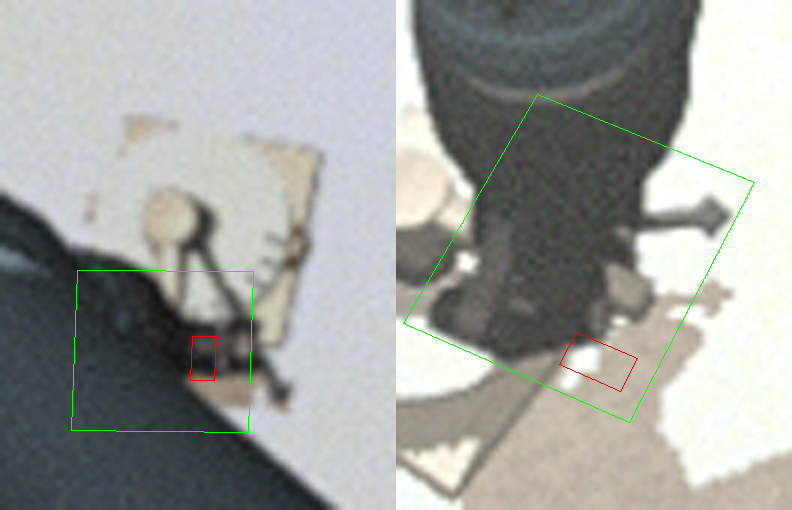

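Call:
carry_out:
  increments:
    - [0.07,2.94,0,0,0,-2.7,0]
    - [0.07,2.94,0,0,0,-2.7,0]
    - [0.07,2.94,0,0,0,-2.7,0]
    - [0.07,2.94,0,0,0,-2.7,0]
    - [0.07,2.94,0,0,0,-2.7,0]
    - [0.07,2.94,0,0,0,-2.7,0]
    - [0.07,2.94,0,0,0,-2.7,0]
    - [0.07,2.94,0,0,0,-2.7,0]
    - [0.07,2.94,0,0,0,-2.7,0]
    - [0.07,2.94,0,0,0,-2.7,0]
    - [0,0,0,0,0,0,0]

```text
time: 15.42
ee_pos: [0.4134, 0.2702, 0.0126]
ee_rot: [3.06, 0.704, -0.001]
wrist_force: [-1.6, -3.2, 4.9]
gripper_width: 0.0112
```

```bash
python3 -c "
from h import *
gv('pics/g6.png',66,6)"
```

```text
[0.41339827 0.2702076  0.01263614] [ 3.06022962e+00  7.03864910e-01 -1.19619259e-03] [-0.02462997  0.45541686 -0.72909023  2.06812638  0.43434002  0.77325529
 -2.14032459] 0.011219373931429237
top origin 169 212 scale 6
side origin 245 346 scale 6
```

View pics/g6.png

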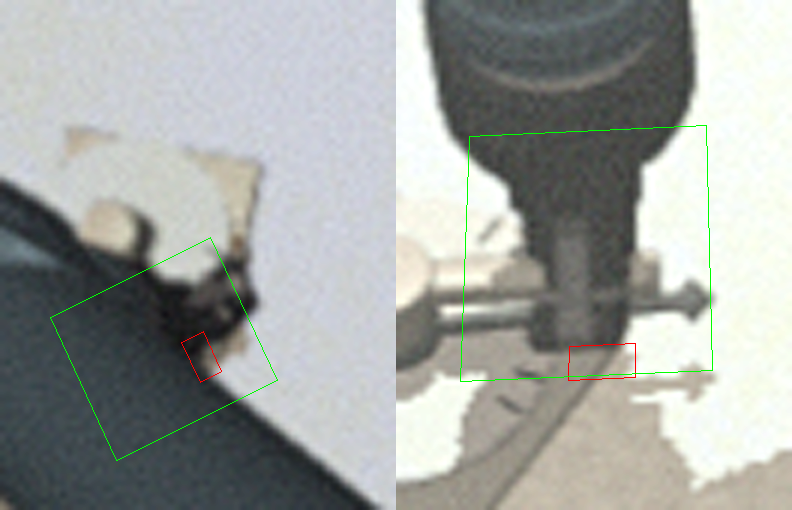

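Call:
carry_out:
  increments:
    - [0,0,0,0,0,0,40]
    - [0,0,0,0,0,0,60]
    - [0,0,0,0,0,0,60]
    - [0,0,-20,0,0,0,60]
    - [0,0,-40,0,0,0,60]
    - [0,0,-50,0,0,0,60]
    - [0,40,-30,0,0,0,60]
    - [0,50,0,0,0,0,60]
    - [0,50,0,0,0,0,60]
    - [0,50,0,0,0,0,60]
    - [0,0,0,0,0,0,60]

```text
time: 16.9
ee_pos: [0.4989, 0.0951, 0.1537]
ee_rot: [3.063, 0.691, 0.003]
wrist_force: [-0.2, 0.0, -0.2]
gripper_width: 0.0512
```

Run:
```python
from h import *
print(r.observe()["ee_pos"])
S=grab_frame("side");T=grab_frame("top")
cv2.imwrite("pics/topA.png",T["image"][:,:,::-1]);cv2.imwrite("pics/sideA.png",S["image"][:,:,::-1])
a=T["image"][225:300,165:225,::-1];b=S["image"][365:440,225:315,::-1]
cv2.imwrite("pics/w1.png",cv2.convertScaleAbs(np.hstack([cv2.resize(a,None,fx=5,fy=5,interpolation=cv2.INTER_CUBIC),cv2.resize(b,None,fx=5,fy=5,interpolation=cv2.INTER_CUBIC)]),alpha=1.5))
```

```text
[0.49891083 0.09513301 0.1536915 ]
```

View pics/w1.png

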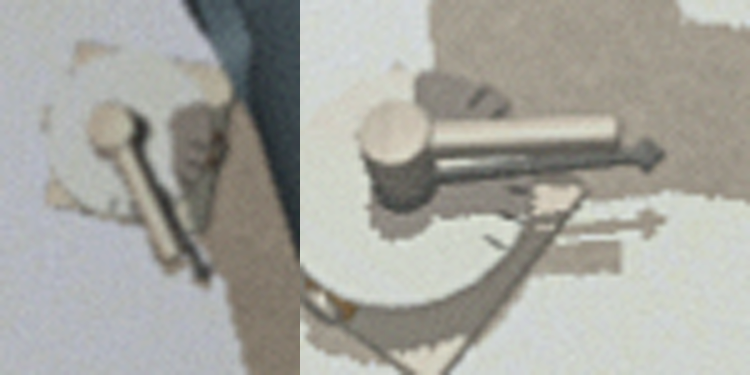

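```bash
cat > fit.py <<'E'
from h import *
def pts(ax,ay,th,rs,z,off=0.):
    d=np.array([np.cos(th),np.sin(th)]);n=np.array([-d[1],d[0]])
    return np.array([[ax+rr*d[0]+off*n[0],ay+rr*d[1]+off*n[1],z] for rr in np.atleast_1d(rs)])
def outline(f,ax,ay,th,r0,r1,w,z):
    return proj(f,np.vstack([pts(ax,ay,th,[r0,r1],z,w/2),pts(ax,ay,th,[r1,r0],z,-w/2)]))
E
python3 - <<'E'
from fit import *
S=grab_frame("side");T=grab_frame("top")
tp=lambda x,y:np.array([(x+.5)/5-.5+165,(y+.5)/5-.5+225]); sp=lambda x,y:np.array([(x-300+.5)/5-.5+225,(y+.5)/5-.5+365])
def line_res(f,ax,ay,th,z,obs):
    a,b=proj(f,pts(ax,ay,th,[.02,.1],z));d=(b-a)/np.linalg.norm(b-a);n=np.array([-d[1],d[0]])
    return [(o-a)@n for o in obs]
Lt=[tp(130,170),tp(148,210),tp(163,245)]; Pt=[tp(203,270),tp(190,240)]
Ls=[sp(450,133),sp(520,130),sp(600,127)]; Ps=[sp(650,155),sp(560,165),sp(480,172)]
def res(v,full=False):
    ax,ay,l,p=v[:4];dt=v[4:6]
    o=[]
    shift=lambda L,d:[q-d for q in L]
    o+=line_res(T,ax,ay,l,.073,Lt)+line_res(T,ax,ay,p,.04,Pt)
    o+=line_res(S,ax,ay,l,.073,shift(Ls,dt))+line_res(S,ax,ay,p,.04,shift(Ps,dt))
    o+=list(.5*(proj(T,pts(ax,ay,p,.098,.04))[0]-tp(203,270)))+list(.5*(proj(S,pts(ax,ay,p,.098,.04))[0]-sp(655,155)+dt))
    o+=list(.5*(proj(T,pts(ax,ay,l,.085,.07))[0]-tp(169,258)))+list(.5*(proj(S,pts(ax,ay,l,.085,.073))[0]-sp(617,127)+dt))
    o+=list(.7*dt)
    return np.array(o)
v=least_squares(res,[.4695,.2975,np.deg2rad(206),np.deg2rad(208),0,0])
print(v.x[:2],np.rad2deg(v.x[2:4]),v.x[4:],"res",np.round(v.fun,2))
J=v.jac;print("sd deg",np.rad2deg(np.sqrt(np.diag(np.linalg.inv(J.T@J)))[2:4])*.3)
x=v.x
im=[cv2.imread("pics/topA.png"),cv2.imread("pics/sideA.png")];out=[]
for f,i,(x0,y0,w,h),d in((T,im[0],(165,225,60,75),np.zeros(2)),(S,im[1],(225,365,90,75),x[4:])):
    big=cv2.convertScaleAbs(cv2.resize(i[y0:y0+h,x0:x0+w],None,fx=5,fy=5,interpolation=cv2.INTER_CUBIC),alpha=1.5)
    for th,r0,r1,wd,z,c in((x[2],.015,.085,.012,.073,(0,0,255)),(x[3],.02,.098,.005,.04,(255,0,0))):
        q=((outline(f,x[0],x[1],th,r0,r1,wd,z)+d-[x0,y0]+.5)*5).astype(int);cv2.polylines(big,[q.reshape(-1,1,2)],True,c,1)
    out.append(big)
cv2.imwrite("pics/w2.png",np.hstack(out))
E
```

```text
[0.47195103 0.30044937] [205.3471837  209.27058498] [ 0.56866495 -0.87561603] res [ 0.31  0.35  0.52 -0.09 -0.67 -0.29 -0.37 -0.37  0.14  0.34  0.14  0.24
  0.53 -0.29 -0.09  0.42  0.05 -0.22  0.13  0.4  -0.61]
sd deg [0.58145363 0.46232434]
```

View pics/w2.png

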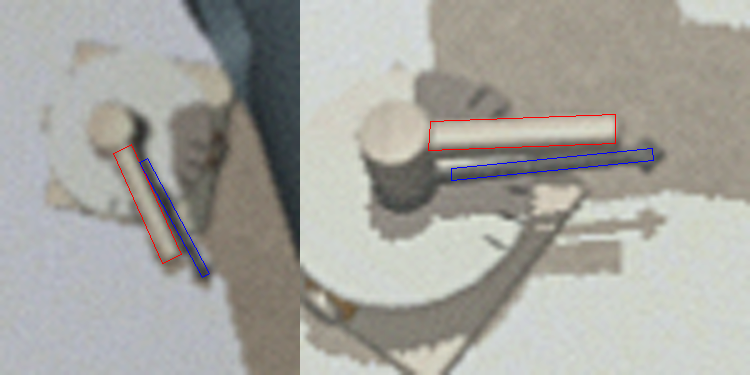

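```bash
cat > angs.py <<'E'
from fit import *
# row/col profile centroids around predicted line, perpendicular sampling
def prof(img,f,ax,ay,th,z,rs,half,sgn,dt):
    g=cv2.cvtColor(img,cv2.COLOR_BGR2GRAY).astype(np.float32)
    P=proj(f,pts(ax,ay,th,rs,z))+dt; d=P[-1]-P[0]; d/=np.linalg.norm(d); n=np.array([-d[1],d[0]])
    t=np.arange(-half,half+.01,.25); o=[]
    for p in P:
        q=p+t[:,None]*n
        v=cv2.remap(g,q[:,0].astype(np.float32)[None],q[:,1].astype(np.float32)[None],cv2.INTER_LINEAR)[0]
        o.append(v*sgn)
    return t,np.array(o),P,n
E
python3 - <<'E'
from angs import *
S=grab_frame("side");T=grab_frame("top")
I={n:cv2.imread(f"pics/{n}.png") for n in("top0","topA","side0","sideA")}
np.set_printoptions(precision=0,suppress=True,linewidth=200)
ax,ay=.472,.3004
for nm,f,img,th,z,sg,dt in (("ptr top0",T,"top0",209.3,.04,-1,[0,0]),("ptr side0",S,"side0",209.3,.04,-1,[.57,-.88]),("lev topA",T,"topA",205.35,.073,1,[0,0]),("lev sideA",S,"sideA",205.35,.073,1,[.57,-.88]),("ptr sideA",S,"sideA",209.3,.04,-1,[.57,-.88])):
    t,o,P,n=prof(I[img],f,ax,ay,np.deg2rad(th),z,np.linspace(.035,.085,6),5,sg,np.array(dt))
    print(nm,n);print(o[:,::2])
E
```

```text
ptr top0 [-1.  0.]
[[-109. -110. -113. -115. -118. -117. -113. -105.  -91.  -77.  -69.  -67.  -80.  -96. -109. -115. -119. -118. -118. -116. -114.]
 [ -90.  -99. -108. -113. -113. -107.  -98.  -81.  -64.  -53.  -47.  -56.  -72.  -84.  -90.  -94.  -98. -104. -110. -112. -110.]
 [-109. -108. -107. -104. -102. -101.  -97.  -90.  -75.  -58.  -49.  -53.  -64.  -77.  -91.  -92.  -92.  -89.  -85.  -84.  -88.]
 [-107. -111. -114. -112. -110. -110. -109. -101.  -88.  -73.  -60.  -54.  -67.  -82.  -95. -107. -113. -116. -117. -119. -118.]
 [-101.  -97.  -92.  -88.  -92.  -97.  -97.  -92.  -80.  -68.  -55.  -60.  -71.  -87. -101. -111. -116. -118. -118. -118. -118.]
 [-118. -118. -119. -119. -118. -116. -110. -100.  -80.  -60.  -55.  -54.  -66.  -82.  -97. -108. -116. -118. -119. -119. -118.]]
ptr side0 [0. 1.]
[[-130. -131. -132. -130. -123. -118. -116. -114. -114. -116. -119. -121. -124. -125. -122. -118. -107.  -94.  -81.  -69.  -65.]
 [-122. -127. -130. -131. -131. -130. -123.  -99.  -81.  -76.  -76.  -91. -104. -111. -118. -122. -125. -126. -127. -126. -123.]
 [-131. -131. -131. -130. -128
[... 1914 characters left out ...]
 -57.  -58.  -76.  -89.  -90.  -91.  -92.  -92.  -90.]
 [-101.  -84.  -71.  -67.  -67.  -79.  -87.  -82.  -77.  -73.  -68.  -61.  -57.  -66.  -75.  -86.  -91.  -77.  -66.  -65.  -66.]
 [-106.  -91.  -78.  -68.  -64.  -62.  -65.  -69.  -71.  -72.  -68.  -65.  -64.  -64.  -72.  -79.  -84.  -90. -112. -131. -133.]
 [-117.  -97.  -79.  -70.  -63.  -64.  -65.  -67.  -69.  -69.  -69.  -61.  -56.  -67.  -77.  -80.  -82.  -83.  -86. -103. -120.]
 [-124. -110.  -92.  -74.  -67.  -61.  -64.  -66.  -69.  -71.  -67.  -62.  -64.  -68.  -83.  -99. -101. -104. -105. -106. -103.]
 [-100.  -90.  -81.  -72.  -66.  -65.  -66.  -68.  -69.  -70.  -71.  -63.  -57.  -76.  -95.  -99. -103. -103. -102. -100.  -99.]]
```

Call:
carry_out:
  increments:
    - [0,-50,0,0,0,-0.4,60]
    - [0,-50,0,0,0,0,60]
    - [0,-50,0,0,0,0,60]
    - [-2,-45,0,0,0,0,60]
    - [0,0,30,0,0,0,60]
    - [0,0,40,0,0,0,60]
    - [0,0,30,0,0,0,60]
    - [0,0,0,0,0,0,60]

```text
time: 18.2
ee_pos: [0.4054, 0.2739, 0.0506]
ee_rot: [3.057, 0.721, -0.009]
wrist_force: [0.1, -0.2, -0.2]
gripper_width: 0.0512
```

Call:
carry_out:
  increments:
    - [6.5,4.8,0,0,0,0.6,60]
    - [0,0,15,0,0,0,60]
    - [0,0,15,0,0,0,60]
    - [0,0,8,0,0,0,60]
    - [0,0,0,0,0,0,60]

```text
time: 18.82
ee_pos: [0.4155, 0.2724, 0.0136]
ee_rot: [3.062, 0.701, -0.003]
wrist_force: [0.0, -0.2, -0.7]
gripper_width: 0.0514
```

```bash
python3 -c "
from h import *
gv('pics/g7.png',66,6)"
```

```text
[0.41547108 0.27243307 0.0135744 ] [ 3.06191996  0.70087016 -0.00346147] [-0.01442476  0.46388413 -0.74325952  2.05971296  0.4432447   0.78194433
 -2.14877248] 0.05142220227613783
top origin 168 211 scale 6
side origin 244 347 scale 6
```

View pics/g7.png

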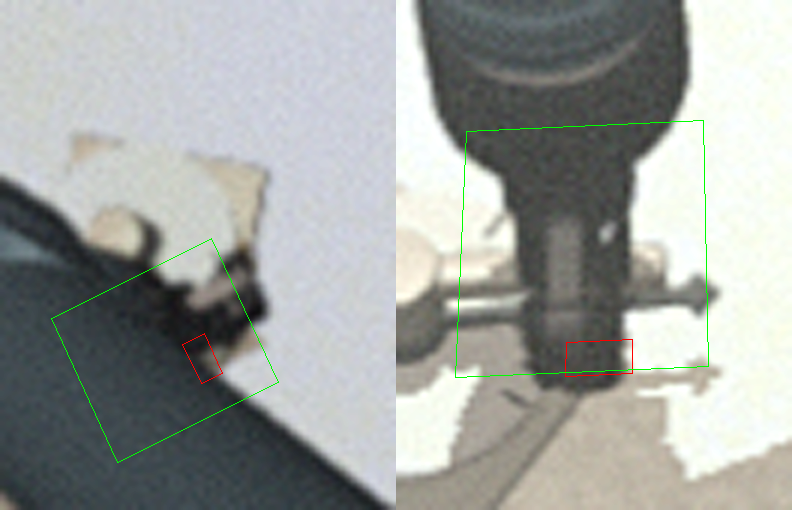

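Call:
carry_out:
  increments:
    - [0,0,1,0,0,0,30]
    - [0,0,0,0,0,0,0]
    - [0,0,0,0,0,0,0]
    - [0,0,0,0,0,0,0]
    - [0,0,0,0,0,0,0]
    - [0,2,0,0,0,-1.85,0]
    - [0,2,0,0,0,-1.85,0]
    - [0,0,0,0,0,0,0]
    - [0,0,0,0,0,0,0]
  grip_force: 20

```text
time: 20.05
ee_pos: [0.4187, 0.2689, 0.0138]
ee_rot: [3.037, 0.8, 0.001]
wrist_force: [-1.3, -2.4, 4.7]
gripper_width: 0.0113
```

Call:
carry_out:
  increments:
    - [0,0,0,0,0,0,40]
    - [0,0,0,0,0,0,60]
    - [0,0,0,0,0,0,60]
    - [0,0,-20,0,0,0,60]
    - [0,0,-40,0,0,0,60]
    - [0,0,-50,0,0,0,60]
    - [0,40,-30,0,0,0,60]
    - [0,50,0,0,0,0,60]
    - [0,50,0,0,0,0,60]
    - [0,50,0,0,0,0,60]
    - [0,50,0,0,0,0,60]

```text
time: 21.42
ee_pos: [0.5374, 0.0594, 0.1553]
ee_rot: [3.038, 0.8, 0.004]
wrist_force: [0.4, -0.3, 1.2]
gripper_width: 0.051
```

Run:
```python
from h import *
print(r.observe()["ee_pos"])
S=grab_frame("side");T=grab_frame("top")
cv2.imwrite("pics/topB.png",T["image"][:,:,::-1]);cv2.imwrite("pics/sideB.png",S["image"][:,:,::-1])
a=T["image"][225:300,165:225,::-1];b=S["image"][365:440,225:315,::-1]
cv2.imwrite("pics/w3.png",cv2.convertScaleAbs(np.hstack([cv2.resize(a,None,fx=5,fy=5,interpolation=cv2.INTER_CUBIC),cv2.resize(b,None,fx=5,fy=5,interpolation=cv2.INTER_CUBIC)]),alpha=1.5))
```

```text
[0.5373955  0.05944924 0.15531006]
```

View pics/w3.png

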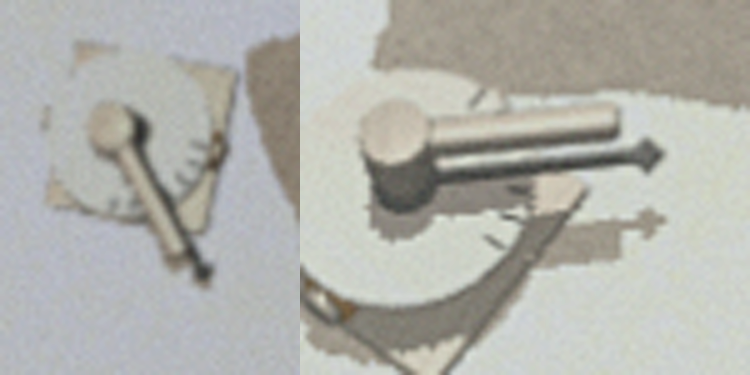

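```bash
cat > meas.py <<'E'
from angs import *
def run(tl,sl,th0,rr=np.linspace(.03,.08,26)):
    S=grab_frame("side");T=grab_frame("top");I={n:cv2.imread(f"pics/{n}.png") for n in("top0","side0",tl,sl)}
    ax,ay=.472,.3004; dt=np.array([.57,-.88])
    def centre(t,o,kind):
        out=[]
        for v in o:
            if kind=="dark": # darkness weighted centroid near min
                w=np.clip(np.percentile(v,70)-15-v,0,None); w[np.abs(t-t[np.argmin(np.where(np.abs(t)<2,v,1e9))])>1.8]=0
                out.append((w*t).sum()/max(w.sum(),1e-6))
            else: # bright bar: strongest edges both sides
                g=np.gradient(cv2.GaussianBlur(v[None],(5,1),.8)[0],t); out.append(v)
        return np.array(out)
    R={}
    for nm,f,img,z,d,cam in(("p",T,"top0",.04,0*dt,"T"),("p",S,"side0",.04,dt,"S")):
        t,o,P,n=prof(I[img],f,ax,ay,np.deg2rad(209.3),z,np.linspace(.055 if cam=="S" else .035,.088,20),4,1,d)
        c=centre(t,o,"dark");R["p"+cam]=(P+c[:,None]*n-d);print(img,np.round(c,2))
    # lever: dark/bright edge on the pointer side (n sign), half level crossing
    for f,img,d,cam in((T,tl,0*dt,"T"),(S,sl,dt,"S")):
        t,o,P,n=prof(I[img],f,ax,ay,np.deg2rad(th0),.073,rr,4,1,d)
        c=[]
        for v in o:
            i=np.argmax(np.where(np.abs(t)<1.5,v,-1));h=v[i]*.5+.5*(v[:i].min() if cam=="T" else v[i:].min())
            if cam=="T":
                j=i
                while j>0 and v[j]>h:j-=1
                c.append(t[j]+(h-v[j])/(v[j+1]-v[j])*.25)
            else:
                j=i
                while j<len(v)-1 and v[j]>h:j+=1
                c.append(t[j]-(h-v[j])/(v[j-1]-v[j])*.25)
        c=np.array(c);print(img,np.round(c,2));R["l"+cam]=P+c[:,None]*n-d
    # direction-only angle: for each line, solve th such that model line (given z, offset w free) is parallel
    out={}
    for k,z,f in(("pT",.04,T),("pS",.04,S),("lT",.073,T),("lS",.073,S)):
        X=np.array([atz(f,q+(dt if k[1]=="S" else 0),z) for q in R[k]])[:,:2]
        med=np.ones(len(X),bool)
        for _ in range(3):
            m=X[med].mean(0);u=np.linalg.svd(X[med]-m)[2][0];nn=np.array([-u[1],u[0]]);e=(X-m)@nn;med=np.abs(e)<2*e[med].std()+2e-4
        if u[0]>0:u=-u
        out[k]=np.rad2deg(np.arctan2(u[1],u[0]))%360
    print({k:round(v,2) for k,v in out.items()})
E
python3 - <<'E'
from meas import *
run("topA","sideA",205.35)
run("topB","sideB",209.)
run("top0","side0",178.5)
E
```

```text
top0 [ 0.19  0.12  0.03 -0.04 -0.14 -0.1   0.06  0.16  0.24  0.37  0.39  0.32
  0.15 -0.04  0.19  0.13  0.23  0.25  0.25  0.38]
side0 [0.33 0.29 0.34 0.47 0.46 0.41 0.36 0.42 0.4  0.27 0.37 0.3  0.3  0.35
 0.3  0.33 0.3  0.31 0.41 0.33]
topA [-1.46 -1.51 -1.52 -1.45 -1.49 -1.48 -1.44 -1.5  -1.61 -1.65 -1.67 -1.76
 -1.77 -1.76 -1.74 -1.78 -1.72 -1.76 -1.73 -1.69 -1.79 -1.77 -1.76 -1.7
 -1.66 -1.67]
sideA [2.11 2.07 2.12 2.17 2.17 2.08 2.1  2.12 2.11 2.03 1.94 1.99 2.   1.98
 1.91 1.88 1.92 1.86 1.89 1.9  1.9  1.92 1.96 1.93 1.98 2.04]
{'pT': np.float64(208.52), 'pS': np.float64(209.5), 'lT': np.float64(206.33), 'lS': np.float64(205.9)}
top0 [ 0.19  0.12  0.03 -0.04 -0.14 -0.1   0.06  0.16  0.24  0.37  0.39  0.32
  0.15 -0.04  0.19  0.13  0.23  0.25  0.25  0.38]
side0 [0.33 0.29 0.34 0.47 0.46 0.41 0.36 0.42 0.4  0.27 0.37 0.3  0.3  0.35
 0.3  0.33 0.3  0.31 0.41 0.33]
topB [-1.26 -1.37 -1.22 -1.19 -1.3  -1.18 -1.12 -1.28 -1.26 -1.32 -1.39 -1.45
 -1.48 -1.48 -1.4  -1.41 -1.42 -1.34 -1.29 -1.35 -1.3  -1.19 -1.33 -1.29
 -1.2  -1.16]
sideB [2.17 2.26 2.3  2.23 2.22 2.14 2.17 2.1  2.06 2.15 2.11 2.19 2.22 2.18
 2.23 2.16 2.12 2.1  2.09 2.08 2.08 2.21 2.22 2.11 2.19 2.18]
{'pT': np.float64(208.52), 'pS': np.float64(209.5), 'lT': np.float64(209.05), 'lS': np.float64(209.14)}
top0 [ 0.19  0.12  0.03 -0.04 -0.14 -0.1   0.06  0.16  0.24  0.37  0.39  0.32
  0.15 -0.04  0.19  0.13  0.23  0.25  0.25  0.38]
side0 [0.33 0.29 0.34 0.47 0.46 0.41 0.36 0.42 0.4  0.27 0.37 0.3  0.3  0.35
 0.3  0.33 0.3  0.31 0.41 0.33]
top0 [-1.64 -1.62 -1.64 -1.71 -1.77 -1.78 -1.75 -1.69 -1.77 -1.83 -1.85 -1.91
 -1.99 -2.01 -1.89 -1.89 -1.9  -1.93 -1.9  -1.84 -1.8  -1.92 -1.94 -1.89
 -1.84 -1.81]
side0 [1.45 1.46 1.41 1.37 1.38 1.28 1.3  1.28 1.12 1.2  1.16 1.06 1.15 0.95
 0.99 0.94 0.98 0.92 0.8  0.86 0.94 0.84 0.7  0.68 0.7  0.69]
{'pT': np.float64(208.52), 'pS': np.float64(209.5), 'lT': np.float64(179.26), 'lS': np.float64(180.29)}
```

Run:
```python
from h import *
S=grab_frame("side");T=grab_frame("top")
cv2.imwrite("pics/l1.png",cv2.convertScaleAbs(np.hstack([cv2.resize(T["image"][195:285,370:430,::-1],(400,600),interpolation=cv2.INTER_CUBIC),cv2.resize(S["image"][180:240,300:340+10,::-1],(400,600)*1 and (400,480)) if 0 else cv2.resize(S["image"][185:245,300:390,::-1],(400,600))]),alpha=1.6))
g=cv2.cvtColor(T["image"],cv2.COLOR_RGB2GRAY);m=np.zeros_like(g);m[200:275,378:415]=(g[200:275,378:415]<62)
n,lab,st,ce=cv2.connectedComponentsWithStats(m,connectivity=8);k=1+np.argmax(st[1:,4]);print(st[k])
ys,xs=np.where(lab==k)
W=np.array([atz(T,[x,y],.047)[:2] for x,y in zip(xs,ys)])
hd=W[W[:,0]<.52];mm=hd.mean(0);u=np.linalg.svd(hd-mm)[2][0];u=u*np.sign(u[0]);print("handle yaw",np.rad2deg(np.arctan2(u[1],u[0])),mm,"end",((W-mm)@u).min()*u+mm)
rim=W[W[:,0]>.53]
f=lambda v:np.hypot(rim[:,0]-v[0],rim[:,1]-v[1])-v[2]
v=least_squares(f,[.557,-.306,.03],loss="soft_l1",f_scale=.003);print("rim",v.x)
print("lens->handle mean yaw",np.rad2deg(np.arctan2(v.x[1]-mm[1],v.x[0]-mm[0])))
```

```text
[385 215  21  50 225]
handle yaw 8.781835928285316 [ 0.47236761 -0.31725047] end [ 0.42500069 -0.32456788]
rim [ 0.55569827 -0.30369844  0.02908123]
lens->handle mean yaw 9.23711996180923
```

View pics/l1.png

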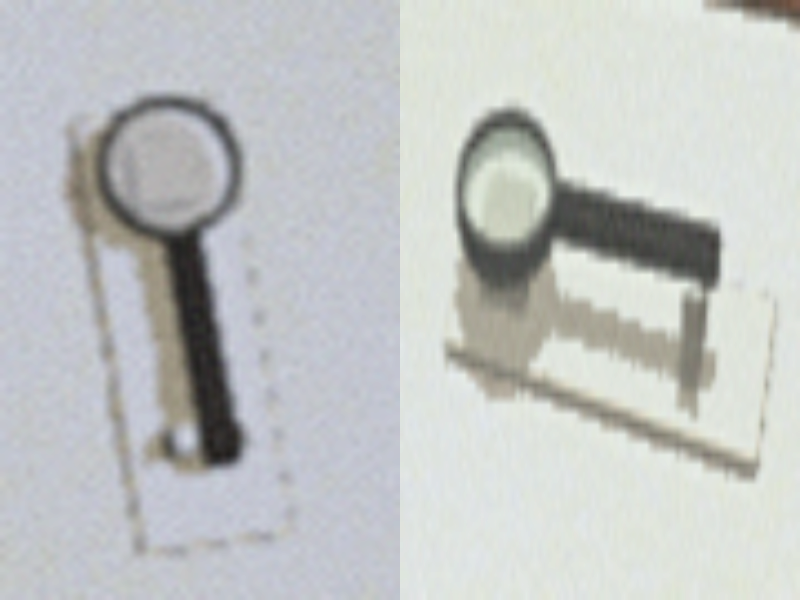

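Call:
carry_out:
  increments:
    - [0,0,0,0,0,6.9,80]
    - [-6,0,0,0,0,6.9,80]
    - [-6,0,0,0,0,6.9,80]
    - [-11,40,0,0,0,0,80]
    - [-11,40,0,0,0,0,80]
    - [-11,40,0,0,0,0,80]
    - [-11,40,0,0,0,0,80]
    - [-11,40,0,0,0,0,80]
    - [-11,40,0,0,0,0,80]
    - [-11,40,0,0,0,0,80]
    - [-11,41,0,0,0,0,80]
    - [-9,41,0,0,0,0,80]

```text
time: 23.42
ee_pos: [0.4844, -0.3164, 0.1537]
ee_rot: [-3.132, -0.243, -0.0]
wrist_force: [0.6, 0.1, 0.1]
gripper_width: 0.0688
```

Call:
carry_out:
  increments:
    - [0,0,20,0,0,0,80]
    - [0,0,20,0,0,0,80]
    - [0,0,0,0,0,0,80]

```text
time: 23.8
ee_pos: [0.4827, -0.3124, 0.1106]
ee_rot: [-3.127, -0.246, 0.007]
wrist_force: [0.7, 0.6, 0.0]
gripper_width: 0.0684
```

```bash
python3 -c "
from h import *
gv('pics/g8.png',66,6)"
```

```text
[ 0.48274734 -0.31236028  0.11063705] [-3.12728712 -0.24556974  0.00701302] [ 0.89975485  0.38006538 -0.47357594  1.83075359  0.20234372  0.98510127
 -1.07248203] 0.06839323023168578
top origin 368 182 scale 6
side origin 317 130 scale 6
```

View pics/g8.png

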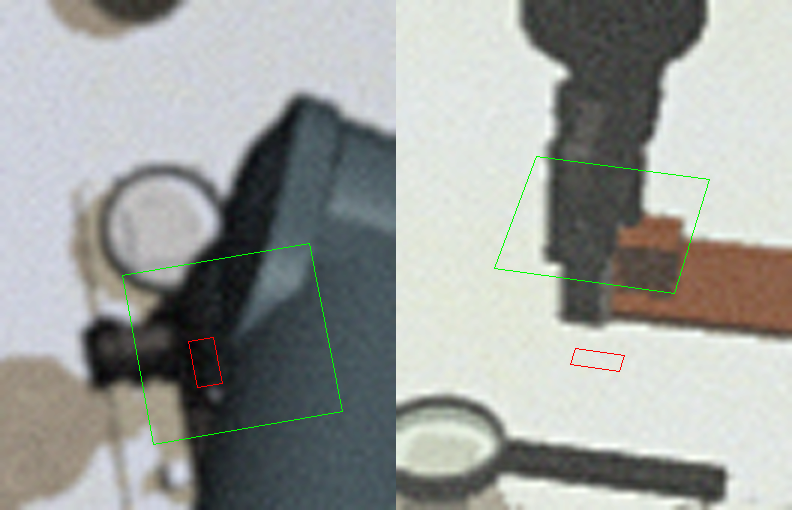

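Run:
```python
from h import *
S=grab_frame("side");s=r.observe();p=s["ee_pos"];h=Ro.from_rotvec(s["ee_rot"]).as_matrix()
print("tool z",h[:,2],"yaw",np.rad2deg(np.arctan2(h[1,0],h[0,0])),p)
for dz in(.03,.04,.05):
  for dy in(-.034,-.046): print(dz,dy,proj(S,np.array([p+h@np.array([a,dy,-.010])+[0,0,dz] for a in(-.011,.011)])).round(1).tolist())
```

```text
tool z [ 4.44668732e-04  2.73125938e-04 -9.99999864e-01] yaw 8.916643981125356 [ 0.48511464 -0.31458684  0.11381418]
0.03 -0.034 [[351.8, 183.9], [343.3, 182.7]]
0.03 -0.046 [[350.9, 186.8], [342.3, 185.5]]
0.04 -0.034 [[352.0, 180.8], [343.4, 179.5]]
0.04 -0.046 [[351.0, 183.6], [342.5, 182.3]]
0.05 -0.034 [[352.1, 177.6], [343.5, 176.3]]
0.05 -0.046 [[351.2, 180.4], [342.6, 179.1]]
```

Call:
carry_out:
  increments:
    - [0,1.5,25,0,0,0,80]
    - [0,0,25,0,0,0,80]
    - [0,0,25,0,0,0,80]
    - [0,0,15,0,0,0,80]
    - [0,0,0,0,0,0,80]
    - [0,0,0,0,0,0,80]

```text
time: 24.7
ee_pos: [0.4857, -0.3179, 0.0247]
ee_rot: [3.131, 0.24, 0.003]
wrist_force: [0.6, -0.2, 0.3]
gripper_width: 0.0683
```

```bash
python3 -c "
from h import *
gv('pics/g9.png',66,6)"
```

```text
[ 0.48570404 -0.3179237   0.02473442] [3.13116333e+00 2.40378007e-01 2.86384486e-03] [ 0.86623439  0.50031621 -0.43362905  1.87252794  0.27783823  0.8258092
 -1.1277792 ] 0.06831042163603539
top origin 365 185 scale 6
side origin 315 153 scale 6
```

View pics/g9.png

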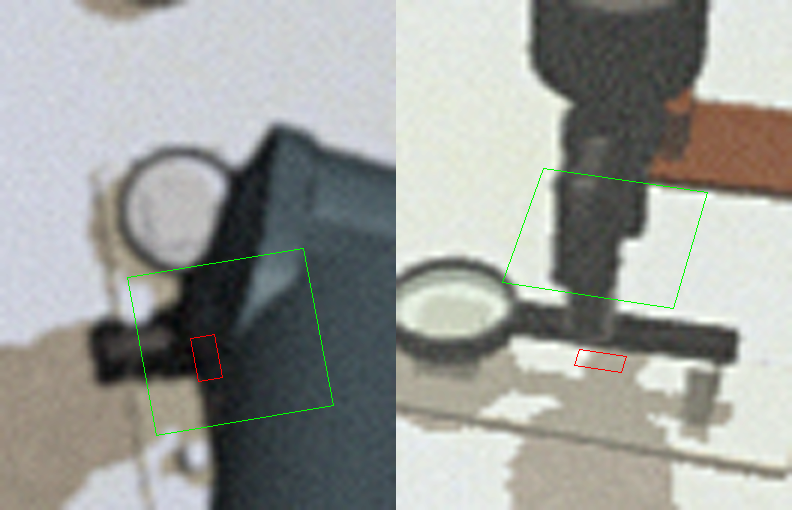

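Call:
carry_out:
  increments:
    - [-1,-1.5,12,0,0,0,80]
    - [0,0,12,0,0,0,80]
    - [0,0,12,0,0,0,80]
    - [0,0,0,0,0,0,80]
    - [0,0,0,0,0,0,80]

```text
time: 25.42
ee_pos: [0.4835, -0.3161, -0.0126]
ee_rot: [-3.132, -0.24, -0.0]
wrist_force: [-0.3, 0.4, 0.2]
gripper_width: 0.0682
```

```bash
python3 -c "
from h import *
gv('pics/g10.png',66,6)"
```

```text
[ 0.48346196 -0.31614277 -0.01257792] [-3.13218661e+00 -2.40305910e-01 -4.73760688e-05] [ 0.84764686  0.55373023 -0.41214216  1.88881998  0.30986282  0.76178271
 -1.15369736] 0.06815294478801082
top origin 363 187 scale 6
side origin 315 164 scale 6
```

View pics/g10.png

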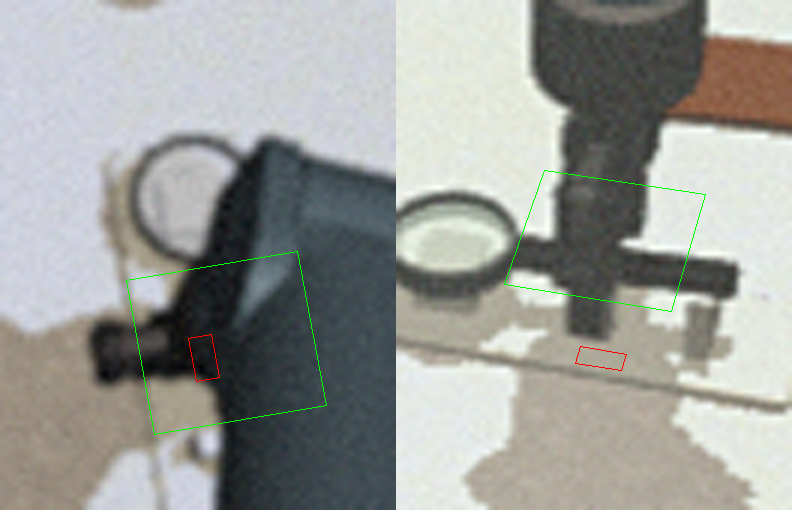

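Both fingers straddle the handle, and nothing is touching. I'll close firmly so the handle can't pivot, then lift.

Call:
carry_out:
  increments:
    - [0,0,0,0,0,0,50]
    - [0,0,0,0,0,0,25]
    - [0,0,0,0,0,0,0]
    - [0,0,0,0,0,0,0]
    - [0,0,0,0,0,0,0]
    - [0,0,0,0,0,0,0]
  grip_force: 60

```text
time: 26.28
ee_pos: [0.4837, -0.3167, -0.0119]
ee_rot: [3.132, 0.24, 0.001]
wrist_force: [0.0, -1.4, 3.8]
gripper_width: 0.0148
```

Call:
carry_out:
  increments:
    - [0,0,-5,0,0,0,0]
    - [0,0,-10,0,0,0,0]
    - [0,0,-20,0,0,0,0]
    - [0,0,-25,0,0,0,0]
    - [0,0,-25,0,0,0,0]
    - [0,0,-25,0,0,0,0]
    - [0,0,0,0,0,0,0]
    - [0,0,0,0,0,0,0]

```text
time: 27.28
ee_pos: [0.4828, -0.316, 0.0974]
ee_rot: [-3.132, -0.24, 0.001]
wrist_force: [-0.7, -0.0, -1.1]
gripper_width: 0.0145
```

```bash
python3 -c "
from h import *
gv('pics/g11.png',66,6)"
```

```text
[ 0.48279829 -0.31599803  0.09737452] [-3.13222558e+00 -2.40182340e-01  9.42079589e-04] [ 0.89968091  0.39664359 -0.46919376  1.84017691  0.21576286  0.95560268
 -1.08136915] 0.014462688413535506
top origin 369 183 scale 6
side origin 317 133 scale 6
```

View pics/g11.png

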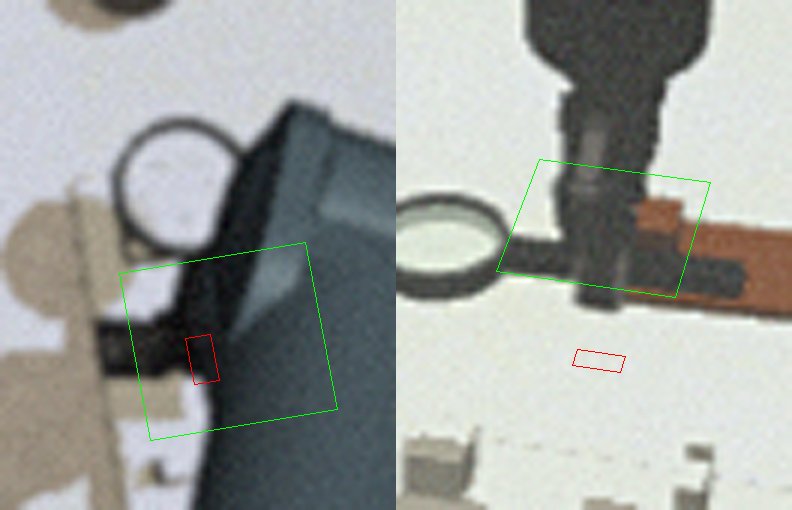

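Run:
```python
from h import *
s=cv2.imread("pics/side0.png");t=cv2.imread("pics/top0.png")
cv2.imwrite("pics/c1.png",cv2.convertScaleAbs(cv2.resize(s[232:328,215:305],None,fx=8,fy=8*.78,interpolation=cv2.INTER_CUBIC),alpha=1.5))
cv2.imwrite("pics/c2.png",cv2.convertScaleAbs(cv2.resize(t[175:250,252:304],None,fx=8,fy=8,interpolation=cv2.INTER_CUBIC),alpha=1.5))
```

```text
(no output)
```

View pics/c1.png

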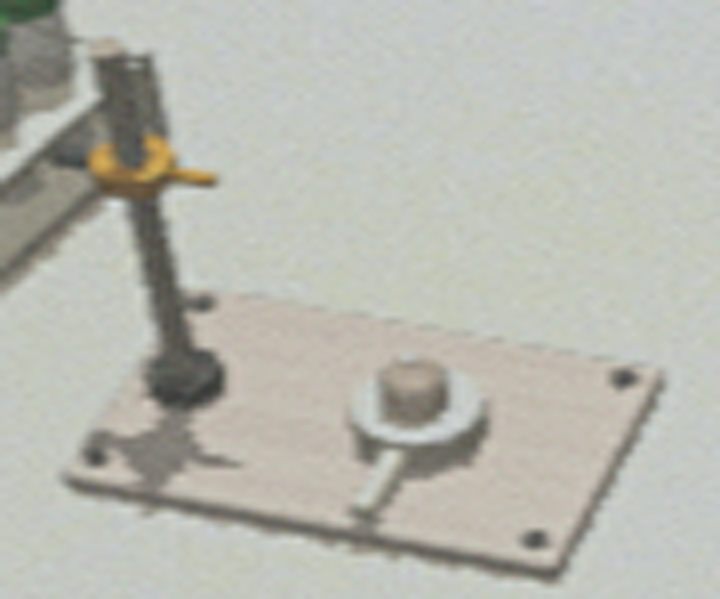

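View pics/c2.png

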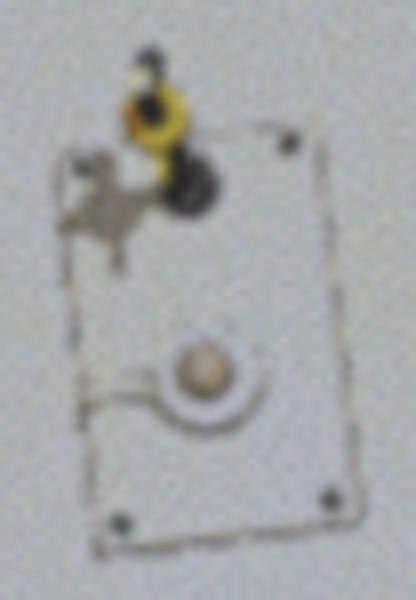

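Run:
```python
from h import *
S=grab_frame("side");T=grab_frame("top")
sp=lambda x,y:np.array([(x+.5)/8-.5+215,(y+.5)/6.24-.5+232]);tp=lambda x,y:np.array([(x+.5)/8-.5+252,(y+.5)/8-.5+175])
so=[((.095,.05,.01),sp(68,475)),((-.06,.05,.01),sp(553,567)),((-.06,-.05,.01),sp(662,372)),((0,0,.052),sp(415,370))]
to=[((-.06,.05,.01),tp(98,553)),((-.06,-.05,.01),tp(362,520)),((.095,-.05,.01),tp(318,130)),((.095,.05,.01),tp(65,155)),((0,0,.052),tp(205,368))]
lin=[sp(180,345),sp(152,215),sp(118,75)]
def W(v,P):
    c,s=np.cos(v[2]),np.sin(v[2]);P=np.atleast_2d(P);return np.c_[v[0]+c*P[:,0]-s*P[:,1],v[1]+s*P[:,0]+c*P[:,1],P[:,2]]
def res(v):
    o=[];ds,dt=v[4:6],v[6:8];zf=v[3]
    for P,q in so:o+=list(proj(S,W(v,P))[0]+ds-q)
    for P,q in to:o+=list(proj(T,W(v,P))[0]+dt-q)
    a,b=proj(S,W(v,[[.075,0,.02],[.075,0,.19]]))+ds;d=(b-a)/np.linalg.norm(b-a);n=np.array([-d[1],d[0]])
    o+=[(q-a)@n for q in lin]
    o+=list(proj(S,W(v,[.051,0,zf]))[0]+ds-sp(214,180))
    o+=list(proj(S,W(v,[.075,0,zf+.005]))[0]+ds-sp(131,155))
    o+=list(proj(T,W(v,[.075,0,zf+.005]))[0]+dt-tp(155,114))
    o+=list(.5*v[4:8])
    return np.array(o)
v=least_squares(res,[.555,.041,.12,.135,0,0,0,0],loss="soft_l1",f_scale=.6)
x=v.x;print(x[:2],np.rad2deg(x[2]),"zf",x[3],"shifts",x[4:]);print(np.round(res(x),2))
out=[]
for f,n,(x0,y0,w,h,sx,sy),d in((T,"top0",(252,175,52,75,7,7),x[6:8]),(S,"side0",(215,232,60,75,7,7),x[4:6])):
    big=cv2.convertScaleAbs(cv2.resize(cv2.imread(f"pics/{n}.png")[y0:y0+h,x0:x0+w],None,fx=sx,fy=sy,interpolation=cv2.INTER_CUBIC),alpha=1.5)
    a=np.linspace(0,2*np.pi,30)
    for L,cl in [(np.c_[.075+.012*np.cos(a),.012*np.sin(a),0*a+x[3]+.005],1),(np.c_[.075+.012*np.cos(a),.012*np.sin(a),0*a+x[3]-.005],1),(np.array([[.063,0,x[3]],[.051,0,x[3]]]),0),(np.array([[.075,0,.01],[.075,0,.19]]),0),(np.array([[.095,.05,.01],[-.06,.05,.01],[-.06,-.05,.01],[.095,-.05,.01]]),1)]:
        q=((proj(f,W(x,L))+d-[x0,y0]+.5)*[sx,sy]).astype(int);cv2.polylines(big,[q.reshape(-1,1,2)],bool(cl),(0,0,255),1)
    out.append(big)
cv2.imwrite("pics/c3.png",np.hstack(out))
```

```text
[0.55714843 0.03985614] 5.820958799381945 zf 0.13382344975046456 shifts [ 0.29621209  0.00708938 -0.64972356 -0.03257797]
[-1.15  0.07  0.49  1.05  1.01  0.02 -0.38 -1.38  0.04  0.36  0.15  0.73
  0.21 -0.84 -0.84 -0.25 -0.13 -0.2   0.04  0.42  0.35  0.25 -0.19  0.4
 -0.    0.46  0.15  0.15  0.   -0.32 -0.02]
```

View pics/c3.png

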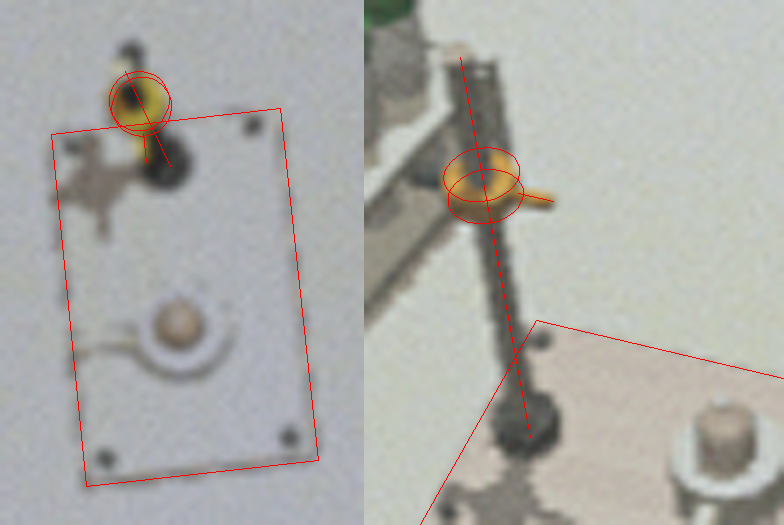

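Call:
carry_out:
  increments:
    - [2.2,-14,0,0,0,0,0]
    - [4.7,-30,0,0,0,0,0]
    - [4.8,-30,0,0,0,0,0]
    - [4.8,-30,0,0,0,0,0]
    - [4.8,-30,0,0,0,0,0]
    - [4.8,-30,0,0,0,0,0]
    - [4.8,-30,0,0,0,0,0]
    - [4.8,-30,0,0,0,0,0]
    - [4.8,-30,0,0,0,0,0]
    - [4.8,-30,0,0,0,0,0]
    - [4.8,-30,0,0,0,0,0]
    - [4,-26,0,0,0,0,0]

```text
time: 28.98
ee_pos: [0.484, 0.0306, 0.0974]
ee_rot: [-3.132, -0.243, 0.001]
wrist_force: [0.4, -0.3, -0.9]
gripper_width: 0.0147
```

Call:
carry_out:
  increments:
    - [0,0,8,0,0,0,0]
    - [0,0,8,0,0,0,0]
    - [0,0,0,0,0,0,0]
    - [0,0,0,0,0,0,0]
    - [0,0,0,0,0,0,0]
    - [0,0,0,0,0,0,0]

```text
time: 29.72
ee_pos: [0.4853, 0.0278, 0.0818]
ee_rot: [3.132, 0.239, 0.001]
wrist_force: [0.1, 0.5, -1.1]
gripper_width: 0.0148
```

Run:
```python
from h import *
S=grab_frame("side");T=grab_frame("top");s=r.observe();print(s["ee_pos"],s["ee_rot"],s["gripper_width"],s["time"])
cv2.imwrite("pics/topC.png",T["image"][:,:,::-1]);cv2.imwrite("pics/sideC.png",S["image"][:,:,::-1])
b=np.hstack([cv2.resize(T["image"][170:245,240:300,::-1],None,fx=6,fy=6,interpolation=cv2.INTER_CUBIC),cv2.resize(S["image"][235:310,215:285,::-1],None,fx=6,fy=6,interpolation=cv2.INTER_CUBIC)])
cv2.imwrite("pics/d1.png",cv2.convertScaleAbs(b,alpha=1.5))
for c in("top","side"):
  for n in("loupe_lens","nozzle_tip","focus_mark"): print(c,n,[(round(d["conf"],2),np.round(d["centre"],1).tolist()) for d in place_of(n,c)])
```

```text
[0.48518182 0.02798183 0.08177313] [3.13236254e+00 2.39875570e-01 7.06945357e-04] 0.014809161530443381 29.825
top loupe_lens []
top nozzle_tip [(0.87, [279.8, 218.0]), (0.34, [189.6, 251.9])]
top focus_mark [(0.6, [267.6, 195.7])]
side loupe_lens [(0.6, [260.5, 266.0])]
side nozzle_tip [(0.71, [265.7, 286.1])]
side focus_mark [(0.49, [239.0, 260.3])]
```

View pics/d1.png

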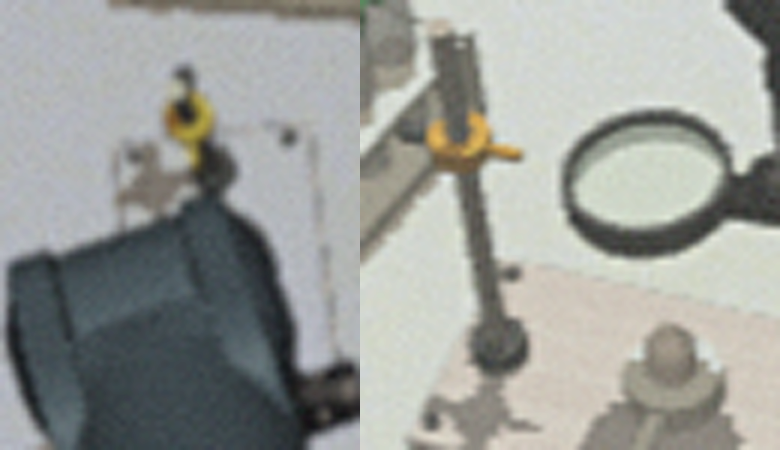

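```bash
cat > ov.py <<'E'
from h import *
import sys
def ov(img,out,c,z,yaw,roll=0,pitch=0,ds=(.3,0)):
    S=grab_frame("side")
    x0,y0,w,h=215,235,110,75;k=7
    big=cv2.convertScaleAbs(cv2.resize(cv2.imread(img)[y0:y0+h,x0:x0+w],None,fx=k,fy=k,interpolation=cv2.INTER_CUBIC),alpha=1.5)
    a=np.linspace(0,2*np.pi,60);R=(Ro.from_euler("z",yaw,degrees=True)*Ro.from_euler("xy",[roll,pitch],degrees=True)).as_matrix()
    o=np.array([c[0],c[1],z])
    Ls=[(np.c_[.032*np.cos(a),.032*np.sin(a),0*a+.007],1),(np.c_[.032*np.cos(a),.032*np.sin(a),0*a-.007],1)]
    for yy in(.008,-.008):
        for zz in(.006,-.006): Ls.append((np.array([[-.03,yy,zz],[-.135,yy,zz]]),0))
    for L,cl in Ls:
        q=((proj(S,o+L@R.T)+np.array(ds)-[x0,y0]+.5)*k).astype(int);cv2.polylines(big,[q.reshape(-1,1,2)],bool(cl),(0,0,255),1)
    q=((proj(S,np.array([.5575,.040,.052]))[0]+ds-[x0,y0]+.5)*k).astype(int);cv2.circle(big,tuple(int(i) for i in q),3,(255,0,0),-1)
    cv2.imwrite(out,big)
E
python3 -c "
from ov import *
ov('pics/sideC.png','pics/d2.png',(.557,.040),.135,8.8)"
```

```text
(no output)
```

View pics/d2.png

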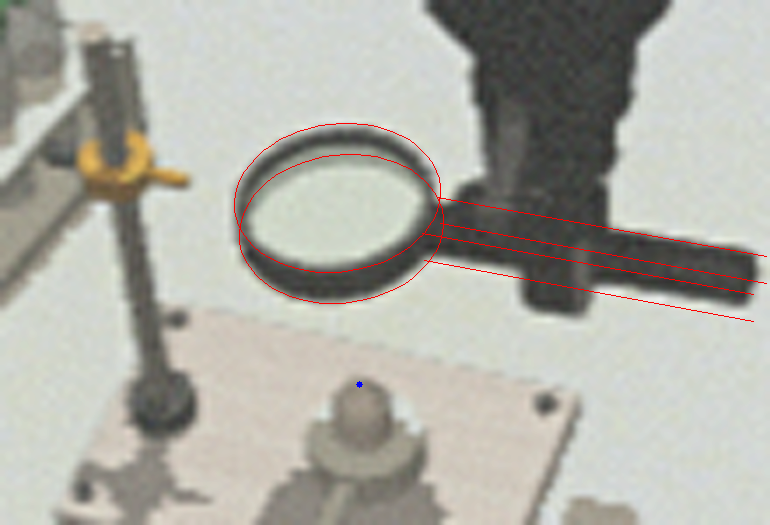

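```bash
cat > lf.py <<'E'
from h import *
from scipy.optimize import minimize
a=np.linspace(0,2*np.pi,72,endpoint=False)
K=6
def render(f,p,ri,box,hmin,ds):
    x0,y0,w,h=box
    R=(Ro.from_euler("z",p[5],degrees=True)*Ro.from_euler("xy",p[3:5],degrees=True)).as_matrix();o=p[:3]
    def P(L): return (proj(f,o+np.atleast_2d(L)@R.T)+ds-[x0,y0]+.5)*K
    C=lambda r,z:np.c_[r*np.cos(a),r*np.sin(a),0*a+z]
    im=np.zeros((h*K,w*K),np.uint8)
    fill=lambda m,q,v:cv2.fillConvexPoly(m,np.round(cv2.convexHull(q.astype(np.float32))*16).astype(np.int32),v,shift=4)
    fill(im,np.vstack([P(C(.032,.007)),P(C(.032,-.007))]),255)
    m1=np.zeros_like(im);m2=np.zeros_like(im);fill(m1,P(C(ri,.007)),1);fill(m2,P(C(ri,-.007)),1);im[(m1&m2)>0]=0
    hb=np.array([[x,y,z] for x in(-.03,-.135) for y in(-.008,.008) for z in(-.006,.006)]);fill(im,P(hb),255)
    return cv2.resize(im,(w,h),interpolation=cv2.INTER_AREA).astype(float)/255
def fit(f,img,p0,box,use,ds=np.array([.3,0]),sig=(.002,.002,.004,8,8,6),ri=.0285):
    x0,y0,w,h=box
    g=cv2.cvtColor(img,cv2.COLOR_BGR2GRAY).astype(float)[y0:y0+h,x0:x0+w]
    d=np.clip((np.percentile(g,80)-g)/(np.percentile(g,80)-np.percentile(g,3)),0,1)
    sc=np.array([.002,.002,.002,3,3,3.]);sig=np.array(sig)
    def cost(u):
        p=p0+u[:6]*sc;m=cv2.GaussianBlur(render(f,p,ri+u[6]*.001,box,0,ds),(0,0),.6)
        return (((m-d)**2)*use).sum()+.3*(((p-p0)/sig)**2).sum()
    best=None
    for st in range(3):
        u0=np.zeros(7) if best is None else best.x
        best=minimize(cost,u0,method="Nelder-Mead",options=dict(maxiter=900,initial_simplex=np.vstack([u0]+[u0+np.eye(7)[i]*(.7 if st%2==0 else -.7) for i in range(7)])))
    return p0+best.x[:6]*sc,ri+best.x[6]*.001,best.fun,d
E
python3 - <<'E'
from lf import *
S=grab_frame("side");np.set_printoptions(precision=4,suppress=True)
# on rest
box=(305,185,80,55);use=np.ones((55,80))
B=cv2.imread("pics/sideB.png")
use[:]=0;use[:40,:]=1   # refine below by model dilation
p0=np.array([.556,-.305,.041,0,0,8.8])
m=render(S,p0,.0285,box,0,np.array([.3,0]));use=cv2.dilate((m>0.05).astype(np.uint8),np.ones((5,5))).astype(float)
p,ri,c,d=fit(S,B,p0,box,use,ri=.0285);print("rest",p,ri,c)
box=(240,245,90,45)
p0=np.array([.557,.040,.1355,0,0,8.8])
C=cv2.imread("pics/sideC.png")
m=render(S,p0,.0285,box,0,np.array([.3,0]));use=cv2.dilate((m>0.05).astype(np.uint8),np.ones((7,7))).astype(float)
use[:,(278-240):(306-240)]=0   # gripper
p,ri,c,d=fit(S,C,p0,box,use);print("held",p,ri,c)
mm=cv2.GaussianBlur(render(S,p,ri,box,0,np.array([.3,0])),(0,0),.6)
cv2.imwrite("pics/e1.png",cv2.resize((np.vstack([d,mm,np.abs(d-mm)*use])*255).astype(np.uint8),None,fx=4,fy=4))
E
```

```text
rest [ 0.5579 -0.3073  0.0406  0.515   2.0554  8.4935] 0.02982036273156529 54.61844083841129
held [0.5595 0.0381 0.1323 4.2787 2.4003 8.1196] 0.03192839149227454 33.01261677478046
```

View pics/e1.png

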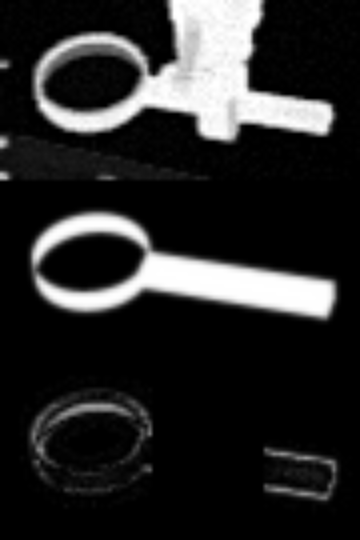

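```bash
cat > lf2.py <<'E'
from lf import *
def fit2(f,img,p0,box,gr=None,ds=np.array([.3,0]),sig=(.002,.002,.004,8,8,6),dil=7,sh=None):
    x0,y0,w,h=box
    g=cv2.cvtColor(img,cv2.COLOR_BGR2GRAY).astype(float)[y0:y0+h,x0:x0+w]
    hi=np.percentile(g,75);lo=np.percentile(g,3);d=np.clip((hi-g)/(hi-lo),0,1)
    if sh: d=np.clip((d-sh)/(1-sh),0,1)
    b=(d>.45).astype(np.uint8);cs,_=cv2.findContours(b,cv2.RETR_CCOMP,cv2.CHAIN_APPROX_NONE)[0:2]
    ff=b.copy();ff=cv2.copyMakeBorder(ff,1,1,1,1,cv2.BORDER_CONSTANT);cv2.floodFill(ff,None,(0,0),2);inside=(ff[1:-1,1:-1]==0);d=np.where(cv2.dilate(inside.astype(np.uint8),np.ones((3,3)))>0,1,d)
    m=render(f,p0,.001,box,0,ds);use=cv2.dilate((m>.05).astype(np.uint8),np.ones((dil,dil))).astype(float)
    if gr: use[:,gr[0]-x0:gr[1]-x0]=0
    sc=np.array([.002,.002,.002,3,3,3.]);sig=np.array(sig)
    def cost(u):
        p=p0+u*sc;mm=cv2.GaussianBlur(render(f,p,.001,box,0,ds),(0,0),.6)
        return (((mm-d)**2)*use).sum()+.3*(((p-p0)/sig)**2).sum()
    best=None
    for st in range(4):
        u0=np.zeros(6) if best is None else best.x
        best=minimize(cost,u0,method="Nelder-Mead",options=dict(maxiter=700,initial_simplex=np.vstack([u0]+[u0+np.eye(6)[i]*(.7 if st%2==0 else -.7) for i in range(6)])))
    p=p0+best.x*sc;mm=cv2.GaussianBlur(render(f,p,.001,box,0,ds),(0,0),.6)
    return p,best.fun,np.vstack([d,mm,np.abs(d-mm)*use])
E
python3 - <<'E'
from lf2 import *
S=grab_frame("side");np.set_printoptions(precision=4,suppress=True)
for nm,im,p0,box,gr,sh in(("rest","sideB",[.556,-.305,.041,0,0,8.8],(305,185,80,55),None,.35),("rest0","side0",[.556,-.305,.041,0,0,8.8],(305,185,80,55),None,.35),("held","sideC",[.557,.040,.1355,0,0,8.8],(240,245,90,45),(278,306),.1)):
    p,c,v=fit2(S,cv2.imread(f"pics/{im}.png"),np.array(p0),box,gr,sh=sh);print(nm,p,c)
    cv2.imwrite(f"pics/e_{nm}.png",cv2.resize((v*255).astype(np.uint8),None,fx=3.5,fy=3.5))
E
python3 -c "
import cv2,numpy as np
a=cv2.imread('pics/e_rest.png');b=cv2.imread('pics/e_held.png');h=max(a.shape[0],b.shape[0])
cv2.imwrite('pics/e2.png',np.hstack([cv2.copyMakeBorder(x,0,h-x.shape[0],0,0,0) for x in(a,b)]))"
```

```text
rest [ 0.5569 -0.3066  0.0405  5.3262  0.8562 10.7637] 50.32130353886257
rest0 [ 0.5574 -0.3067  0.0403  6.3176  0.7981 10.8571] 43.411343216498096
held [0.5581 0.0397 0.1337 5.6383 5.275  5.7267] 20.456558391277685
```

View pics/e2.png

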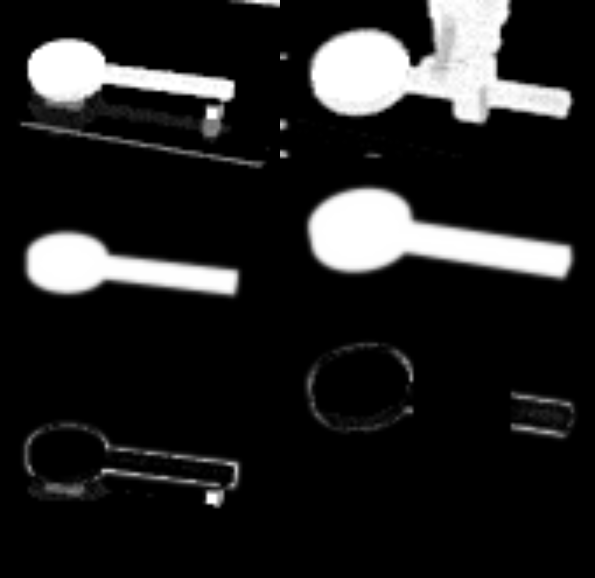

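Run:
```python
from lf2 import *
S=grab_frame("side");np.set_printoptions(precision=4,suppress=True)
for nm,im,p0,box,gr,sh in(("rest","sideB",[.556,-.305,.041,0,0,8.8],(305,185,80,55),None,.35),("held","sideC",[.557,.040,.1355,0,0,8.8],(240,245,90,45),(278,306),.1)):
  for lab,sig in(("pitch",(.003,.003,.004,.2,8,.2)),("yaw",(.003,.003,.004,.2,.2,8)),("roll",(.003,.003,.004,8,.2,.2)),("rp",(.003,.003,.004,8,8,.2))):
    p,c,v=fit2(S,cv2.imread(f"pics/{im}.png"),np.array(p0),box,gr,sh=sh,sig=sig,dil=5);print(nm,lab,p,round(c,1))
```

```text
rest pitch [ 0.5575 -0.307   0.0394  0.0426  3.1134  8.7956] 50.4
rest yaw [ 0.5573 -0.3064  0.0401  0.1268  0.0619 12.1247] 51.9
rest roll [ 0.5575 -0.308   0.0409  6.6372  0.4802  9.1557] 54.7
rest rp [ 0.5571 -0.3066  0.0404  5.1252  2.565   8.7698] 46.0
held pitch [0.5599 0.0378 0.131  0.1915 2.5997 8.6667] 32.5
held yaw [ 0.5593  0.0394  0.1331  0.1879  0.16   10.3622] 40.5
held roll [0.5596 0.0379 0.1321 6.5172 0.4844 9.2353] 30.5
held rp [0.5596 0.0385 0.1315 6.4386 2.3732 8.777 ] 22.6
```

Run:
```python
from lf2 import *
S=grab_frame("side");np.set_printoptions(precision=4,suppress=True)
for nm,im,p0,box,gr,sh in(("rest","sideB",[.557,-.3058,.041,5.5,2.5,8.8],(305,185,80,55),None,.35),("rest0","side0",[.557,-.3058,.041,5.5,2.5,8.8],(305,185,80,55),None,.35),("held","sideC",[.559,.0383,.134,5.5,2.5,8.8],(240,245,90,45),(278,306),.1)):
  for lab,sig in(("xyfix",(.0002,.0002,.006,.3,.3,.3)),("xfix",(.0002,.004,.006,.3,.3,.3)),("zfix",(.004,.004,.0002,.3,.3,.3))):
    p,c,v=fit2(S,cv2.imread(f"pics/{im}.png"),np.array(p0),box,gr,sh=sh,sig=sig,dil=5);print(nm,lab,p,round(c,1))
```

```text
rest xyfix [ 0.5569 -0.3059  0.0411  5.4978  2.4822  8.8   ] 38.7
rest xfix [ 0.5571 -0.3056  0.0413  5.5153  2.5749  8.8093] 38.8
rest zfix [ 0.5573 -0.3059  0.041   5.4123  2.515   8.7819] 38.5
rest0 xyfix [ 0.5569 -0.3059  0.041   5.4729  2.4988  8.7696] 38.4
rest0 xfix [ 0.557  -0.3061  0.041   5.5077  2.5298  8.813 ] 38.2
rest0 zfix [ 0.5573 -0.3059  0.041   5.5104  2.5213  8.8476] 38.2
held xyfix [0.5591 0.0383 0.1317 5.6026 2.5526 8.4601] 22.5
held xfix [0.559  0.0392 0.1326 5.6759 2.5464 8.4382] 22.9
held zfix [0.5585 0.04   0.1339 5.5002 2.5441 8.5506] 24.2
```

Run:
```python
from h import *
from scipy.optimize import minimize
S=grab_frame("side");T=grab_frame("top")
a=np.linspace(0,2*np.pi,60);K=8
def go(f,img,box,ds,yaw=6.3):
    x0,y0,w,h=box;im=cv2.imread(img)[y0:y0+h,x0:x0+w].astype(float);o=np.clip((im[...,2]-im[...,0]-12)/45.,0,1)
    def rend(u):
        c,s=np.cos(np.deg2rad(yaw)),np.sin(np.deg2rad(yaw));st=np.array([.5571+u[1],.0399+u[2]])
        W=lambda L:(proj(f,np.c_[st[0]+c*L[:,0]-s*L[:,1],st[1]+s*L[:,0]+c*L[:,1],L[:,2]])+ds-[x0,y0]+.5)*K
        m=np.zeros((h*K,w*K),np.uint8)
        fill=lambda q,v:cv2.fillConvexPoly(m,np.round(cv2.convexHull(q.astype(np.float32))*16).astype(np.int32),v,shift=4)
        fill(W(np.array([[x,y,u[0]+z] for x in(.051,.065) for y in(-.002,.002) for z in(-.002,.002)])),255)
        C=lambda r,z:np.c_[.075+r*np.cos(a),r*np.sin(a),0*a+z]
        fill(W(np.vstack([C(.012,u[0]+.005),C(.012,u[0]-.005)])),255)
        fill(W(np.vstack([C(.005,u[0]+.005),C(.005,min(.19,u[0]+.06))])),0)
        return cv2.GaussianBlur(cv2.resize(m,(w,h),interpolation=cv2.INTER_AREA).astype(float)/255,(0,0),.6)
    def cost(v):
        u=[.134+v[0]*.003,v[1]*.002,v[2]*.002];return ((rend(u)-o)**2).sum()+.3*(v[1]**2+v[2]**2)
    b=minimize(cost,[0,0,0],method="Nelder-Mead",options=dict(initial_simplex=np.array([[0,0,0],[1,0,0],[0,1,0],[0,0,1.]])));b=minimize(cost,b.x,method="Nelder-Mead")
    u=[.134+b.x[0]*.003,b.x[1]*.002,b.x[2]*.002];print(img,np.round(u,4),b.fun)
    return cv2.resize((np.hstack([o,rend(u)])*255).astype(np.uint8),None,fx=8,fy=8,interpolation=cv2.INTER_NEAREST)
A=go(S,"pics/side0.png",(220,245,30,25),np.array([.3,0]))
go(S,"pics/sideC.png",(220,245,30,25),np.array([.3,0]))
go(S,"pics/sideB.png",(220,245,30,25),np.array([.3,0]))
go(T,"pics/top0.png",(258,178,22,26),np.array([-.65,0]))
cv2.imwrite("pics/c4.png",A)
```

```text
pics/side0.png [ 0.1348  0.0013 -0.0003] 15.102864706780473
pics/sideC.png [ 0.1343  0.0015 -0.0006] 12.6664513259207
pics/sideB.png [ 0.1347  0.0013 -0.0003] 12.746116951993695
pics/top0.png [0.1364 0.0011 0.0011] 4.316421030410869
```

View pics/c4.png

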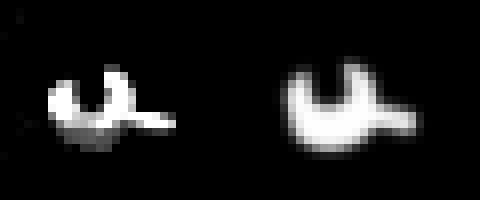

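Call:
carry_out:
  increments:
    - [-1.3,-1.2,-1,0,0,0,0]
    - [0,0,0,0,0,0,0]
    - [0,0,0,0,0,0,0]
    - [0,0,0,0,0,0,0]
    - [0,0,0,0,0,0,0]
    - [0,0,0,0,0,0,0]
    - [0,0,0,0,0,0,0]
    - [0,0,0,0,0,0,0]

```text
time: 31.48
ee_pos: [0.4835, 0.0291, 0.0826]
ee_rot: [-3.132, -0.24, -0.0]
wrist_force: [-0.1, 0.1, -1.6]
gripper_width: 0.0146
```

Run:
```python
from lf2 import *
np.set_printoptions(precision=4,suppress=True)
P=[]
for i in range(10):
    S=grab_frame("side");s=r.observe();P.append(np.r_[s["ee_pos"],s["ee_rot"]])
T=grab_frame("top")
P=np.array(P);print(P[:,:3].mean(0),P[:,:3].std(0),s["time"],s["gripper_width"],s["wrist_force"])
im=np.ascontiguousarray(S["image"][:,:,::-1]);cv2.imwrite("pics/sideD.png",im);cv2.imwrite("pics/topD.png",T["image"][:,:,::-1])
for lab,sig in(("xyfix",(.0002,.0002,.006,.3,.3,.3)),("zfix",(.004,.004,.0002,.3,.3,.3)),("rp",(.001,.001,.002,8,8,.2))):
    print(lab,fit2(S,im,np.array([.5575,.040,.135,5.5,2.5,8.8]),(240,245,90,45),(278,306),sh=.1,sig=sig,dil=5)[:2])
from ov import ov
ov("pics/sideD.png","pics/d3.png",(.5575,.040),.135,8.8)
```

```text
[0.4835 0.0291 0.0826] [0. 0. 0.] 31.975 0.01446995051607271 [-0.1544 -0.5354 -1.6169]
xyfix (array([0.5575, 0.04  , 0.1327, 5.5572, 2.5051, 8.6287]), np.float64(23.03783542002808))
zfix (array([0.5566, 0.0416, 0.135 , 5.6805, 2.4719, 8.5417]), np.float64(25.229688405636367))
rp (array([0.5574, 0.0402, 0.133 , 6.7511, 2.1982, 8.7399]), np.float64(23.07234492345411))
```

View pics/d3.png

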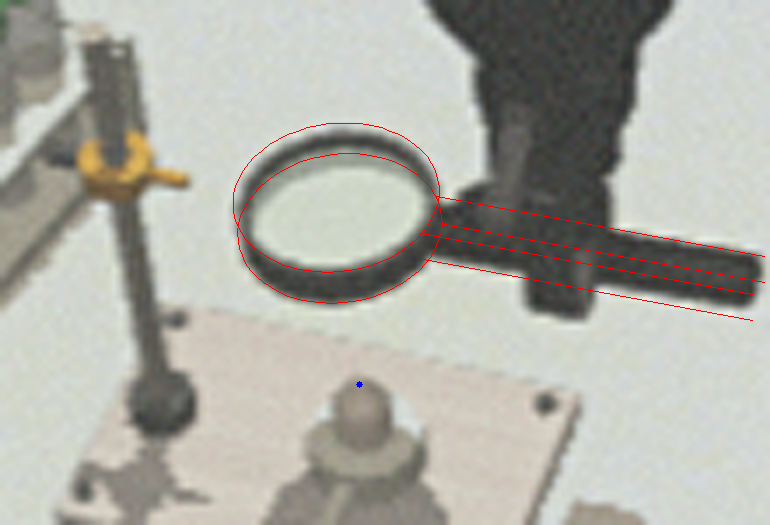

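View pics/topD.png

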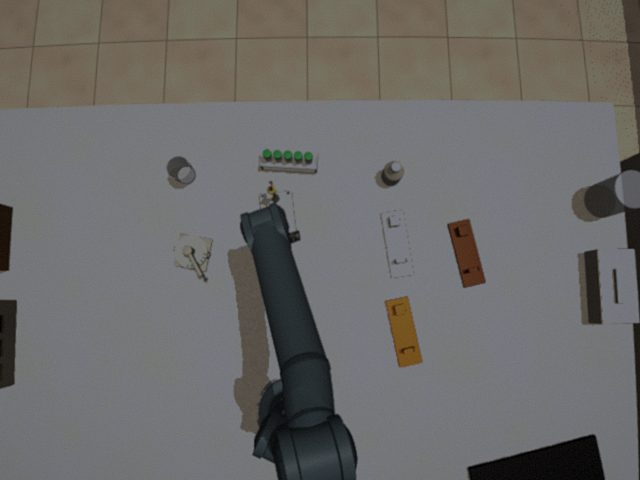

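```bash
python3 -c "
from workcell import ticket
print(ticket.job_done())"
```

```text
the job is handed in; nothing more can be done
None
```

I opened the argon valve first, then took the loupe off its rest and am holding its lens over the nozzle at the marked height. I handed the job in at about 32 s.

**Valve:** I turned the lever in two gripped turns. The lever then measured 209.1° in both cameras. The set pointer measured 208.5° (top) and 209.5° (side).

**Loupe position:** The lens is at about (0.557, 0.040) m, and my fit put the nozzle at (0.557, 0.040) m. The top camera cannot see the lens because the arm is over it, so this comes from the arm's pose and the side camera. The reported pose did not change over the last 0.5 s.

**Checks that disagreed or were less certain:**
- **Lens height:** the arm's pose gives 136 mm and the side camera about 133 mm. The collar's finger measured 134–136 mm, so the height is good to about 2 mm.
- **Levelness:** the side-camera tilt fit read a false tilt even with the loupe lying on its rest. The held loupe read within about 1.5° of that, so I judged it level.
- **Gripper offset:** the fingertips sit about 40 mm above the reported tool point. My first attempt on the lever closed in the air above the bar without touching it. I corrected for this in every later grasp.

No unwanted contact showed in the forces or the pictures. The collar measured the same height after the loupe was in place, and the other things look unmoved.

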